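Load the sample mill with grinding balls through its drop guard

TASK

Lift the clear drop guard of the bench mill and hook its crossbar into the notches behind the posts so that it stays up by itself. Then pick up the dipper cup and pour all six grinding balls into the mill's feed trough, so that they roll under the raised guard into the covered bin. Leave the guard hooked up, stand the empty cup upright on the bench again, and do not disturb the other things on the bench.

Things in the scene. Friction and masses are not known exactly. Their poses are not given: they have to be found in the camera images.
- mill: Fixed white bench mill; origin on the table under the middle of the closed guard, z up (mm below). Its open chute, 116 wide (y = +-58), runs along +x from an end wall (inner face x = -190, top z = 165) down to the guard at x = 0, then drops into the bin at x = 45. Side walls 12 thick, tops z = 150. A drive housing 105 high lies at y = -73 to -203, x = -100 to 170.
- trough (a point): Point on the centre line of the trough floor, mill x = -110, y = 0, z = 100 mm; a good place to pour over. The steel floor falls 16 degrees towards mill +x (z = 117 at x = -170, 68 at x = 0), so balls roll by themselves. Axes as the mill's.
- slot (a point): Middle between the bottoms of the two vertical slots in which the bar's ends lie when the guard is down: mill x = 0, y = 0, z = 150 mm. The slots (x = -8 to 8) are in aluminium cheeks on the side walls, y = +-58 to +-70; front posts x = -20 to -8 up to z = 227. Axes as the mill's.
- notch (a point): Where the bar's centre lies when hooked up: mill x = 20, y = 0, z = 195 mm. The notches are on top of the rear posts, behind the slots: front lip x = 8 to 12 up to z = 198, notch x = 12 to 28 with seat z = 190, rear lip x = 28 to 40 up to z = 208. The bar has 3 mm play each way in slots and notches. Axes as the mill's.
- bin (a point): Centre of the bin's inner floor (mill x = 106, y = 0, z = 6 mm). Inside about 120 mm in x, 116 mm in y; closed above by a fixed clear cover at z = 104 to 108, so it can be filled only through the chute. Axes as the mill's.
- guard: Loose drop guard, 0.2 kg, axes parallel to the mill's. Square bar 10 x 156 x 10 mm (x, y, z), origin at its centre; clear panel 5 x 110 hangs to 83 below the origin; black grip block on top, 16 thick in x, 50 wide in y, from 5 to 55 above it. Down: origin at mill z = 155. To hook: lift until the origin is over mill z = 203, shift 20 to mill +x, lower to z = 195.
- cup: Loose round steel dipper cup, 0.22 kg, holding the six balls. Origin at the centre of its underside, z up. 80 mm high, outer radius 30 mm at the foot and 40 mm at the rim, wall 3.5 mm. A straight round handle of 18 mm diameter runs level along the cup's -x, its axis 62 mm above the foot, from 37 to 149 mm from the cup's axis.
- ball0: One of six equal loose grinding balls, white ceramic, 24 mm diameter, 26 g, in the cup at the start. Origin at the ball's centre.
- ball1: One of six equal loose grinding balls, white ceramic, 24 mm diameter, 26 g, in the cup at the start. Origin at the ball's centre.
- ball2: One of six equal loose grinding balls, white ceramic, 24 mm diameter, 26 g, in the cup at the start. Origin at the ball's centre.
- ball3: One of six equal loose grinding balls, white ceramic, 24 mm diameter, 26 g, in the cup at the start. Origin at the ball's centre.
- ball4: One of six equal loose grinding balls, white ceramic, 24 mm diameter, 26 g, in the cup at the start. Origin at the ball's centre.
- ball5: One of six equal loose grinding balls, white ceramic, 24 mm diameter, 26 g, in the cup at the start. Origin at the ball's centre.
- beaker: Bystander: empty glass beaker, 72 mm wide, 95 mm high, no handle. Origin at the centre of its underside.
- bottle: Bystander: amber bottle, 60 mm wide, 130 mm high. Origin at the centre of its underside.
- jar: Bystander: white lidded jar, 60 mm wide, 75 mm high. Origin at the centre of its underside.
- dish: Bystander: shallow glass dish, 90 mm wide, 14 mm high. Origin at the centre of its underside.
- spatula: Bystander: steel spoon, 170 mm long, lying along its x.

How it is judged (in metres and radians):
On the way, in this order (a step that is already met when the one before it is completed fails the run):
1. the guard hangs by its bar in both notches, let go (x of guard in the frame of notch between -0.007 and 0.007 m and z of guard in the frame of notch between -0.004 and 0.005 m and y of guard in the frame of notch between -0.009 and 0.009 m and angle between the y axis of guard and the y axis of mill, either way round below 0.1 rad and contact force between guard and the fingers below 0.1 N and linear speed of guard below 0.02 m/s), for 0.3 s.
2. all six balls are in the bin (x of ball0 in the frame of bin between -0.065 and 0.065 m and y of ball0 in the frame of bin between -0.065 and 0.065 m and z of ball0 in the frame of bin between 0 and 0.05 m and x of ball1 in the frame of bin between -0.065 and 0.065 m and y of ball1 in the frame of bin between -0.065 and 0.065 m and z of ball1 in the frame of bin between 0 and 0.05 m and x of ball2 in the frame of bin between -0.065 and 0.065 m and y of ball2 in the frame of bin between -0.065 and 0.065 m and z of ball2 in the frame of bin between 0 and 0.05 m and x of ball3 in the frame of bin between -0.065 and 0.065 m and y of ball3 in the frame of bin between -0.065 and 0.065 m and z of ball3 in the frame of bin between 0 and 0.05 m and x of ball4 in the frame of bin between -0.065 and 0.065 m and y of ball4 in the frame of bin between -0.065 and 0.065 m and z of ball4 in the frame of bin between 0 and 0.05 m and x of ball5 in the frame of bin between -0.065 and 0.065 m and y of ball5 in the frame of bin between -0.065 and 0.065 m and z of ball5 in the frame of bin between 0 and 0.05 m), for 0.2 s.
At the end, for the whole second after the job is handed in: Guard at rest, its bar in both notches (7 mm in x, 9 in y, 4 in z, 0.1 rad); all six balls in the bin (centres within 65 mm of site bin in x and y, under 50 mm above it); cup upright on the bench (tilt under 0.1 rad, foot within 8 mm of the table top), at rest (all of step 2 and x of guard in the frame of notch between -0.007 and 0.007 m and z of guard in the frame of notch between -0.004 and 0.005 m and y of guard in the frame of notch between -0.009 and 0.009 m and angle between the y axis of guard and the y axis of mill, either way round below 0.1 rad and linear speed of each of guard, cup below 0.02 m/s and angle between cup's own z axis and vertical below 0.1 rad and height (world z) of cup between -0.008 and 0.008 m); the robot touches nothing.
It fails at once if a ball leaves the cup while the guard is still down (z of guard in the frame of mill below 0.18 m and distance between any of ball0, ball1, ball2, ball3, ball4, ball5 and cup above 0.12 m).
It fails at once if a bystander (beaker, bottle, jar, glass dish, steel spoon) is pushed more than 30 mm from its place (distance of any of beaker, bottle, jar, dish, spatula from where it was at the start of the episode above 0.03 m).
It also fails if it takes over 72 s, if anything falls off the work surface, if the arm or the gripper's body presses on something with over 40 N, if the wrist force passes 120 N, or if a joint passes its speed limit or range.

ROBOT

A 6-joint arm with a two-finger parallel gripper is mounted at the origin on the work surface. World frame = base frame: x ahead of the robot, y to its left, z up, the work surface at z = 0. Lengths are in mm, angles in degrees, forces in N, time in s.
With the tool pointing down it reaches from about 300 to 850 mm from the base axis. Payload 4.2 kg.
Tool frame: the origin (TCP) lies at the centre of the arm's flange, where the gripper is bolted on; the fingertips stand 191 mm ahead of it and the grasp point (between the pads) lies 172 mm ahead of it; z points along the fingers, x is the direction in which the jaws open and shut, and the axes are right-handed (so a half turn about z gives the same grasp; the last joint's range is limited). The gripper opens to 91 mm and grips with 3 to 60 N. Pads are 32 mm wide; open, the fingers measure 118 mm over their backs; the gripper's body (76 mm by 178 mm) begins 60 mm behind the grasp point.
Start: joints at [69.041, 18.312, 89.639, -0, 72.044, -1.146], TCP at [194.893, 540.962, 404.776] pointing down, gripper open.
Joint ranges: [-177.97, 177.97], [-48.28, 115.42], [12.27, 149.76], [-77.06, 257.06], [2.81, 150.46], [-146.56, 146.56]. Speed limits (degrees/s): [147.25, 147.25, 180, 180, 180, 180].

INTERFACE

Orientations are given as [roll, pitch, yaw] about the fixed x, y, z axes, in that order (R = Rz(yaw) Ry(pitch) Rx(roll)).
In Python, from workcell import telemetry, imaging, env gives the robot as it stands. The module is installed in compiled form; this text tells all that it offers.
- The arm moves only by the tool jog_arm, never from a script. Its argument "series" is a list of rows, each a list of 3 entries, a list of its own where there are three numbers: the shift along the world's x, y, z in mm, then the turn, a rotation vector about the world's x, y, z in rad, then the opening, from 0 (shut) to 1 (fully open). In form: [[[x, y, z], [ax, ay, az], jaw], ...]. A call has exactly 5 rows; each row is the pose to reach, as a shift and turn from the pose measured when the call began; what a row does not reach only later rows make up. A row lasts 1/12 s, in which the tool goes at most 41.7 mm and 7.16 degrees, less where a joint would pass 70% of its speed; a pose out of reach is approached as far as the arm can. A call with a gripper value outside its range is refused whole. The fingers move at their own pace and stop on an object; "squeeze" is the grip in N (left out, the last holds). Time passes only in rows, so rows that repeat a pose let the fingers close, or fill a call up. It gives the time, the measured TCP pose, the force and the opening at its end, in the units of the state.
- telemetry.state(): the state, without advancing time (a new reading comes with each control period).
- imaging.grab_frame(name): name is "scene" or "side" or "wrist"; returns a dict with "pixels" (480x640x3 uint8, red, green, blue), "fov_y" (degrees; the focal length in pixels is half the picture's height over the tangent of half this angle, whatever the lens; pixels are square), "cx", "cy" (the principal point, pixels), "R" (3x3) and "t" (3): a world point X has camera coordinates R X + t; the wrist camera has in their place "T_tool_cam" (4x4, takes a point from camera to tool coordinates, whose origin is the TCP and whose axes are the tool frame's). Camera axes: x right, y down, z forward; pixel columns grow to the right and rows downward; lengths in mm; the calibration is good to about 2 mm. A picture is of the moment at which its call begins: read the wrist's pose just before it. There is no depth.
- env.job_done(): hands the job in, once; it reports no verdict.
The state is a dict: "time_s": time; "qpos": joint angles; "qvel": joint speeds; "effort": joint torques, N m; "ee_pos": TCP position; "ee_rot": TCP orientation; "force": force on the tool from outside, world axes, zero at the start; "torque": the same for the moment, N m; "gripper_width": finger opening in mm.
Only numpy, scipy, OpenCV 4.12 (cv2) and the standard library are available. Lean on these libraries where they do the work, as an engineer would, in place of code of your own. Each camera call takes 0.05 s, during which the arm holds its last target.

## Working session

There is one attempt and no reset: what is moved stays moved. The work goes in short steps, Python scripts to look and compute and a tool call to move; the robot and the scene stay as the last step left them, time stands still between calls to the robot, and variables do not carry over. Pictures are saved under pics/ and viewed, and the job is handed in when it is done.

Besides the shell and the picture viewer there is one more tool, called after "Request:" in YAML: its name, and indented under it one key for each argument. jog_arm: Moves the arm, as the interface text tells. Its arguments: {"type":"object","properties":{"series":{"type":"array"},"squeeze":{"type":"number"}},"required":["series"]}

```bash
mkdir -p pics; python3 - <<'E'
from workcell import telemetry, imaging
import cv2,pickle
s=telemetry.state();print(s)
d={}
for n in ["scene","side","wrist"]:
    f=imaging.grab_frame(n);d[n]=f
    cv2.imwrite(f"pics/{n}0.png",f["pixels"][:,:,::-1])
    print(n,{k:v for k,v in f.items() if k!="pixels"})
pickle.dump((s,d),open("f0.pkl","wb"))
E
```

```text
{'time_s': 0.0, 'qpos': array([ 6.90413525e+01,  1.83499392e+01,  8.97056977e+01, -1.39826034e-03,
        7.20429835e+01, -1.14401806e+00]), 'qvel': array([ 0.01934772, -0.07436905, -0.00787222,  0.06470122,  0.06199417,
       -0.07942552]), 'effort': array([-3.78450732e-04, -4.12457836e+01, -2.31974655e+01,  7.26756337e-02,
        4.57065669e-02, -1.41254291e-04]), 'ee_pos': array([194.8364209 , 540.80421219, 403.94185232]), 'ee_rot': array([-1.79999360e+02,  9.86272042e-02,  7.01858033e+01]), 'force': array([-0.75394472, -0.52234975,  0.08369628]), 'torque': array([0.00334311, 0.00848784, 0.06207095]), 'gripper_width': 91.10292382839269}
scene {'fov_y': 57.95524507459239, 'cx': 309.13641168319793, 'cy': 240.660443046149, 'R': array([[-0.84768099,  0.53046618,  0.00652488],
       [ 0.39581765,  0.64060709, -0.65799008],
       [-0.35322137, -0.55518302, -0.75299833]]), 't': array([ 506.52398361, -106.06207854, 1110.29122152])}
side {'fov_y': 47.826406337579094, 'cx': 314.92888279216544, 'cy': 240.10030580252834, 'R': array([[ 0.9437866 , -0.33019899, -0.01534523],
       [-0.19734149, -0.52559088, -0.82753282],
       [ 0.26518519,  0.78404264, -0.56120759]]), 't': array([-526.78138081,  203.77221858, 1059.76738364])}
wrist {'fov_y': 58.82806113738497, 'cx': 321.1231534404521, 'cy': 238.5737620127516, 'T_tool_cam': array([[ 9.99999884e-01, -3.51171551e-04, -3.31140190e-04,
         1.37527708e+00],
       [ 4.20938741e-04,  9.70205046e-01,  2.42284938e-01,
        -6.81879737e+01],
       [ 2.36190305e-04, -2.42285049e-01,  9.70205081e-01,
         1.92283871e+01],
       [ 0.00000000e+00,  0.00000000e+00,  0.00000000e+00,
         1.00000000e+00]])}
```

View pics/scene0.png

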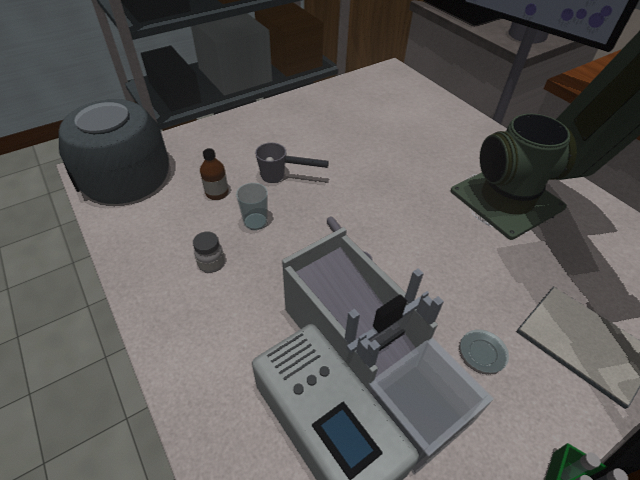

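View pics/side0.png

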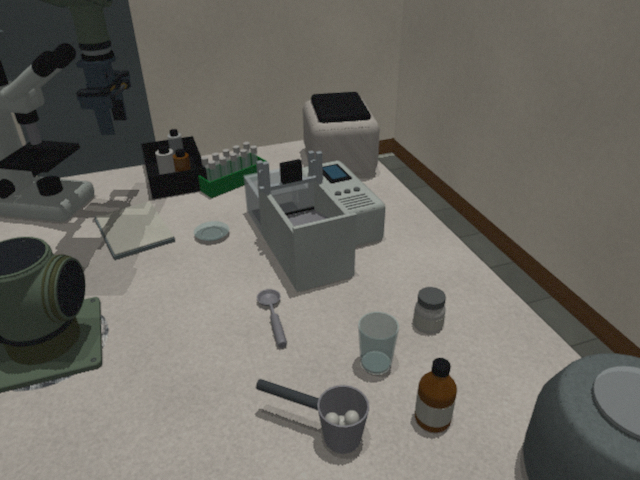

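View pics/wrist0.png

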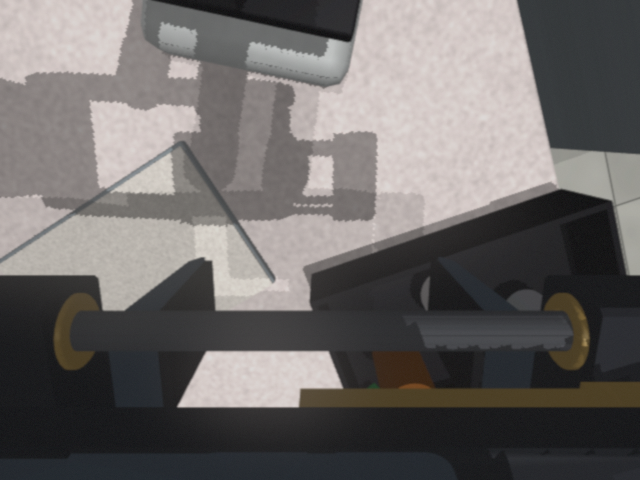

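The scene view shows the mill around (370,340), guard grip at (390,312), cup (271,160) with handle to (328,163). The side view shows the grip at (291,171), cup (343,415) with handle end (262,387). I'll zoom in for precise pixels.

```bash
cat > h.py <<'E'
import numpy as np,cv2,pickle
def K(f):
    fl=240/np.tan(np.radians(f["fov_y"]/2)); return fl
def ray(f,u,v):
    fl=K(f); d=np.array([(u-f["cx"])/fl,(v-f["cy"])/fl,1.]); R=f["R"]
    return -R.T@f["t"], R.T@d/np.linalg.norm(d)
def plane(f,u,v,z):
    c,d=ray(f,u,v); return c+d*(z-c[2])/d[2]
def tri(a,ua,b,ub):
    c1,d1=ray(a,*ua);c2,d2=ray(b,*ub)
    s=np.linalg.lstsq(np.c_[d1,-d2],c2-c1,rcond=None)[0]
    p,q=c1+s[0]*d1,c2+s[1]*d2
    return (p+q)/2,np.linalg.norm(p-q)
def proj(f,X):
    x=f["R"]@np.asarray(X,float)+f["t"]; fl=K(f); return fl*x[:2]/x[2]+[f["cx"],f["cy"]]
def crop(f,box,k,name):
    x0,y0,x1,y1=box
    im=cv2.resize(f["pixels"][y0:y1,x0:x1,::-1],None,fx=k,fy=k,interpolation=cv2.INTER_CUBIC)
    for x in range((x0//20+1)*20,x1,20): cv2.putText(im,str(x),((x-x0)*k,10),0,.35,(0,0,255)); cv2.line(im,((x-x0)*k,12),((x-x0)*k,18),(0,0,255))
    for y in range((y0//20+1)*20,y1,20): cv2.putText(im,str(y),(0,(y-y0)*k),0,.35,(0,0,255)); cv2.line(im,(25,(y-y0)*k),(32,(y-y0)*k),(0,0,255))
    cv2.imwrite("pics/"+name,im)
E
python3 - <<'E'
from h import *
s,d=pickle.load(open("f0.pkl","rb"))
crop(d["scene"],(270,220,470,370),4,"a1.png")
crop(d["side"],(230,140,400,290),4,"a2.png")
crop(d["scene"],(190,130,345,280),4,"a3.png")
crop(d["side"],(240,340,460,460),3,"a4.png")
E
```

```text
(no output)
```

View pics/a1.png

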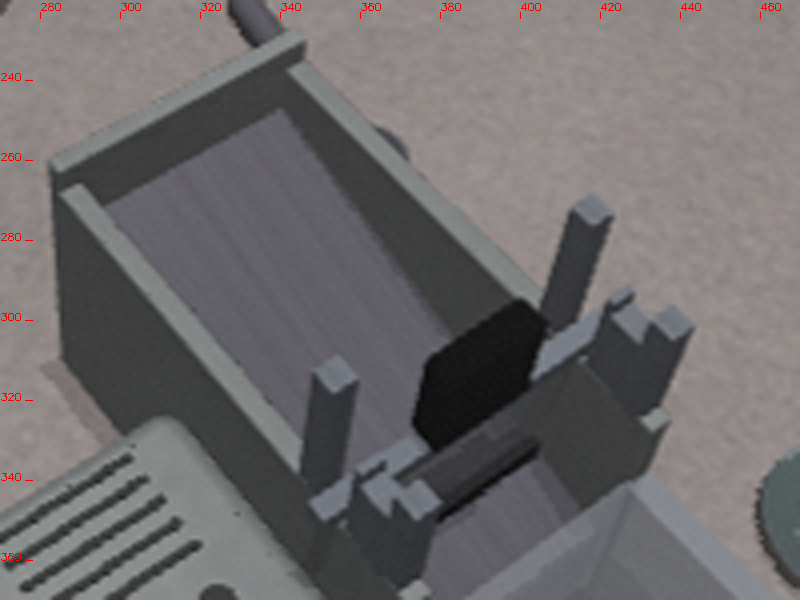

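View pics/a2.png

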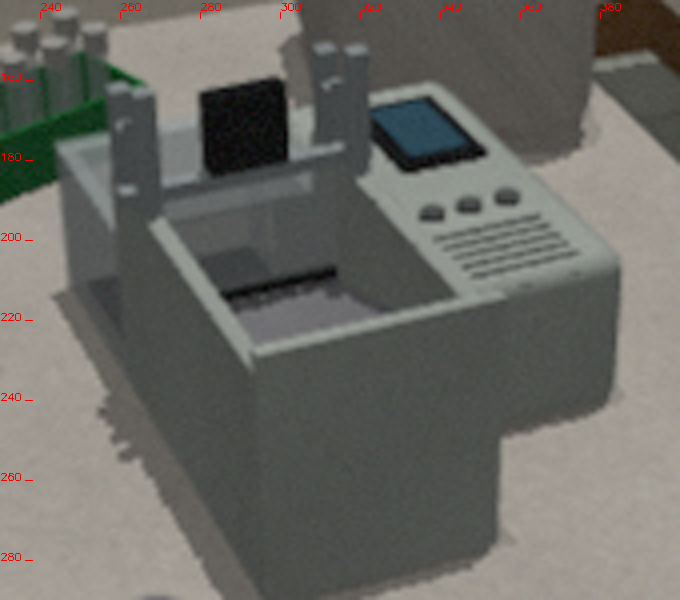

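View pics/a3.png

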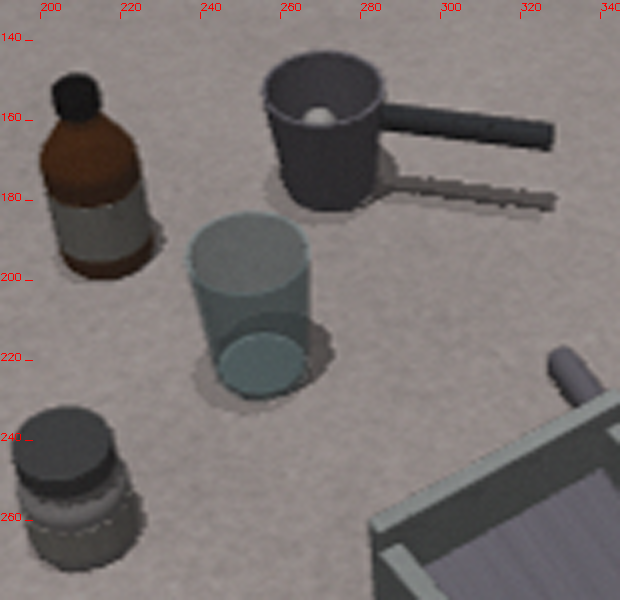

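View pics/a4.png

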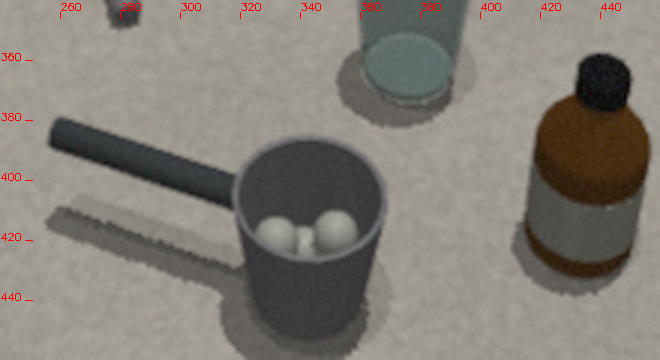

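```bash
cat > m.py <<'E'
from h import *
s,d=pickle.load(open("f0.pkl","rb"))
S,D=d["scene"],d["side"]
o=[(S,346.2,231.7,-190,70,165),(S,285.5,263.2,-190,-70,165),(S,282.5,260,-202,-70,165),(S,344,228.2,-202,70,165),
(S,353.8,313.5,-14,-64,227),(S,418,272.8,-14,64,227),(S,438,300.5,34,64,208),(S,374.3,344.8,34,-64,208),
(D,293.5,228.5,-202,70,165),(D,355.8,214,-202,-70,165),(D,265.8,163,-14,64,227),(D,319,152.2,-14,-64,227)]
W=np.array([plane(f,u,v,z)[:2] for f,u,v,x,y,z in o]);M=np.array([[x,y] for *_,x,y,z in o],float)
def fit(i):
    w,m=W[i],M[i];wc,mc=w.mean(0),m.mean(0);U,_,V=np.linalg.svd((m-mc).T@(w-wc));R=(U@V).T
    return R,wc-R@mc
for i in (range(12),range(8),range(8,12)):
    R,t=fit(list(i));print(np.degrees(np.arctan2(R[1,0],R[0,0])),t,np.linalg.det(R));print(np.round(W[list(i)]-(M[list(i)]@R.T+t),1).tolist())
E
python3 m.py
python3 - <<'E'
from h import *
s,d=pickle.load(open("f0.pkl","rb"));S,D=d["scene"],d["side"]
# cup rim ellipse scene & side
P=lambda u,v:(u/4+190,v/4+130); Q=lambda u,v:(u/3+240,v/3+340)
print("rim scene",plane(S,*P(323,90),80),"side",plane(D,*Q(310,199),80))
print("handle end scene",plane(S,*P(551,136),62),"side",plane(D,*Q(57,133),62), tri(S,P(551,136),D,Q(57,133)))
print("handle root scene",plane(S,*P(386,116),62),"side",plane(D,*Q(233,190),62))
print("beaker foot",plane(S,*P(263,364),0),plane(D,*Q(407,66),0))
print("bottle foot",plane(S,*P(106,255),0),plane(D,*Q(580,250),0)); print("jar", plane(S,*P(85,540),0))
print("spoon side",plane(D,268,294,5),plane(D,283,343,5)); print("dish",plane(S,483,352,7))
print("guard grip top, scene",[plane(S,u/4+270,v/4+220,210) for u,v in((545,318),(522,298),(425,358))])
print("grip bottom z160",[plane(S,u/4+270,v/4+220,160) for u,v in((437,449),(530,383))])
E
```

```text
93.32267920422544 [567.13366137 184.42102442] 1.0000000000000009
[[4.1, 1.7], [-1.9, -1.3], [-1.7, 1.7], [1.8, 4.2], [-0.6, -2.5], [-0.1, -1.9], [-0.7, -2.7], [-0.6, -2.4], [-0.3, 2.6], [-1.5, 1.7], [0.5, -1.9], [1.1, 0.8]]
93.40175917710089 [567.02832427 184.00782816] 1.0000000000000007
[[3.9, 2.2], [-2.1, -1.0], [-1.9, 2.0], [1.6, 4.7], [-0.5, -2.2], [-0.0, -1.4], [-0.5, -2.2], [-0.5, -2.1]]
93.14135254399802 [567.4293081  185.25163094] 0.9999999999999996
[[0.1, 1.5], [-1.2, 1.2], [0.3, -2.9], [0.8, 0.2]]
rim scene [ 468.27715053 -391.56242177   80.        ] side [ 466.59277786 -396.92971279   80.        ]
handle end scene [ 357.19719816 -295.63815827   62.        ] side [ 358.61117597 -295.12995203   62.        ] (array([ 358.09509098, -295.23826558,   62.48692601]), np.float64(1.0433699327551202))
handle root scene [ 436.36831479 -367.98454256   62.        ] side [ 436.28050614 -364.33167266   62.        ]
beaker foot [ 582.40581235 -268.92444104    0.        ] [ 5.85607737e+02 -2.64102828e+02 -1.13686838e-13]
bottle foot [ 623.56817854 -408.43225072    0.        ] [ 618.33277727 -420.38133744    0.        ]
jar [ 7.29026840e+02 -2.00367376e+02  1.13686838e-13]
spoon side [447.57946349  -9.5523783    5.        ] [ 436.16989216 -162.11730547    5.        ]
dish [377.10828115 269.49107069   7.        ]
guard grip top, scene [array([541.67908365, 185.94384754, 210.        ]), array([543.2131704 , 174.30099701, 210.        ]), array([591.3344074 , 175.97325642, 210.        ])]
grip bottom z160 [array([588.30306055, 189.66080896, 160.        ]), array([538.05031599, 185.86269005, 160.        ])]
```

The mill is at about (567,183), yaw 93.2°, and the cup at about (467,-394) with its handle pointing back at the base along 138°. I'll move towards the guard, stopping at a viewpoint for the wrist camera.

Request:
jog_arm:
  series:
    - [[25,-22,15],[0,0,0.08],1]
    - [[53,-44,30],[0,0,0.16],1]
    - [[81,-66,45],[0,0,0.24],1]
    - [[109,-88,60],[0,0,0.32],1]
    - [[137,-110,75],[0,0,0.4],1]

```text
time_s: 0.57
ee_pos: [332.7, 429.6, 479.6]
ee_rot: [-180.0, 0.1, 93.4]
force: [-0.3, 0.4, -0.2]
gripper_width: 91.2
```

Request:
jog_arm:
  series:
    - [[30,-24,5],[0,0,0],1]
    - [[60,-48,10],[0,0,0],1]
    - [[90,-72,15],[0,0,0],1]
    - [[120,-96,20],[0,0,0],1]
    - [[150,-122,25],[0,0,0],1]

```text
time_s: 0.98
ee_pos: [483.9, 306.3, 504.6]
ee_rot: [-180.0, 0.1, 93.4]
force: [-0.1, 0.6, 0.1]
gripper_width: 91.5
```

Request:
jog_arm:
  series:
    - [[30,-24,0],[0,0,0],1]
    - [[60,-48,0],[0,0,0],1]
    - [[90,-72,0],[0,0,0],1]
    - [[120,-96,0],[0,0,0],1]
    - [[150,-122,0],[0,0,0],1]

```text
time_s: 1.4
ee_pos: [635.2, 183.0, 504.2]
ee_rot: [-179.9, 0.1, 93.4]
force: [-0.5, 0.7, 0.0]
gripper_width: 90.9
```

```bash
cat >> h.py <<'E'
from scipy.spatial.transform import Rotation as Ro
def grabw(name,png):
    from workcell import telemetry, imaging
    s=telemetry.state(); f=imaging.grab_frame(name)
    if name=="wrist":
        T=np.eye(4);T[:3,:3]=Ro.from_euler("xyz",s["ee_rot"],degrees=True).as_matrix();T[:3,3]=s["ee_pos"]
        C=np.linalg.inv(T@f["T_tool_cam"]); f["R"],f["t"]=C[:3,:3],C[:3,3]
    cv2.imwrite("pics/"+png,f["pixels"][:,:,::-1]); pickle.dump((s,f),open(png+".pkl","wb")); return s,f
E
python3 - <<'E'
from h import *
s,f=grabw("wrist","w1.png");print(s["qpos"],s["ee_pos"])
E
```

```text
[ 1.50887976e+01  2.44016154e+01  6.62834912e+01 -6.02826127e-02
  8.94114190e+01 -7.82871393e+01] [635.17525009 183.00300165 504.18968223]
```

View pics/w1.png

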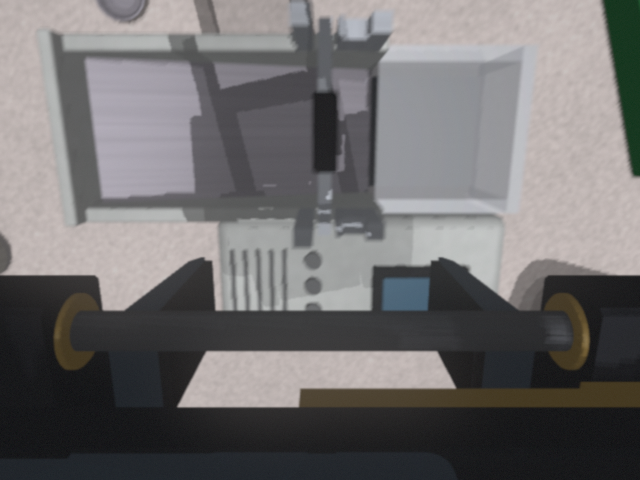

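The wrist view shows the black grip at u 313–337, v 92–172, with the trough to its left and the bin to its right.

```bash
python3 - <<'E'
from h import *
s,f=pickle.load(open("w1.png.pkl","rb"))
g=f["pixels"].max(2); m=(g<28).astype(np.uint8); m[220:]=0;m[:80]=0;m[:,:290]=0;m[:,360:]=0
n,l,st,c=cv2.connectedComponentsWithStats(m);i=1+st[1:,4].argmax();print(st[i])
pts=np.argwhere(l==i)[:,::-1].astype(np.float32);r=cv2.minAreaRect(pts);print(r)
x,y,w,h=st[i][:4]
for u,v in((x,y),(x+w,y),(x,y+h),(x+w,y+h),r[0]): print(u,v,plane(f,u,v,210)[:2],plane(f,u,v,160)[:2])
# mill walls: end wall inner corners of top z165, posts
crop(f,(20,0,220,120),4,"w1a.png");crop(f,(270,0,420,120),5,"w1b.png");crop(f,(20,180,170,250),5,"w1c.png");crop(f,(270,190,420,260),5,"w1d.png")
E
```

```text
Traceback (most recent call last):
ValueError: attempt to get argmax of an empty sequence
```

```bash
python3 - <<'E'
from h import *
s,f=pickle.load(open("w1.png.pkl","rb"))
g=f["pixels"].max(2); print(g[130,300:350:2])
m=(g<45).astype(np.uint8); m[220:]=0;m[:80]=0;m[:,:290]=0;m[:,360:]=0
n,l,st,c=cv2.connectedComponentsWithStats(m);i=1+st[1:,4].argmax();print(st[i])
pts=np.argwhere(l==i)[:,::-1].astype(np.float32);r=cv2.minAreaRect(pts);print(r)
x,y,w,h=st[i][:4]
for u,v in((x,y),(x+w,y),(x,y+h),(x+w,y+h),r[0]): print(u,v,plane(f,u,v,210)[:2],plane(f,u,v,160)[:2])
crop(f,(20,0,220,120),4,"w1a.png");crop(f,(270,0,420,120),5,"w1b.png");crop(f,(20,180,170,250),5,"w1c.png");crop(f,(270,190,420,260),5,"w1d.png")
E
```

```text
[97 97 96 98 96 90 70 46 36 33 38 36 33 36 37 32 36 33 49 65 74 78 78 81
 91]
[ 314   93   22   78 1587]
((324.5, 131.5), (77.0, 21.0), 90.0)
314 93 [544.0812852  174.16394374] [539.8158186  173.05584368]
336 93 [543.29323834 187.64133678] [538.88452025 188.98316266]
314 171 [591.46109212 176.74785121] [595.80834591 176.1094549 ]
336 171 [590.63555265 190.81470087] [594.83273954 192.73338215]
324.5 131.5 [566.57580031 181.98014794] [566.39939573 182.29288063]
```

View pics/w1b.png

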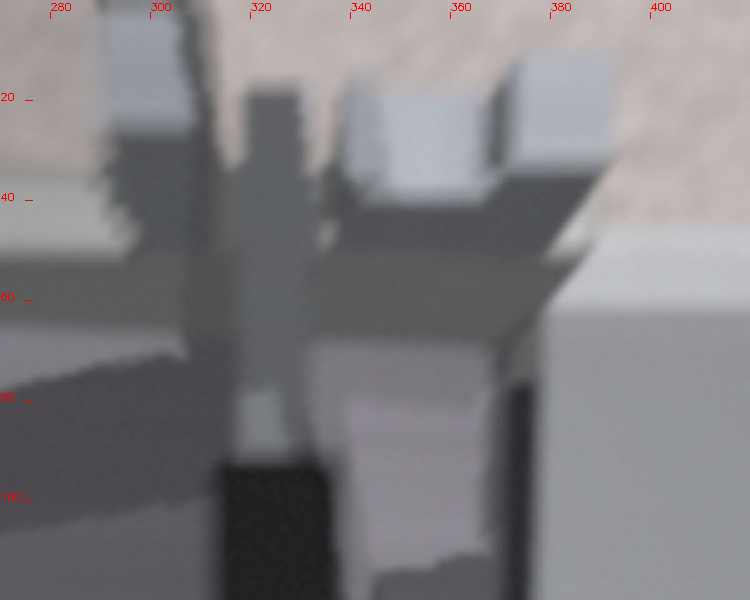

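View pics/w1d.png

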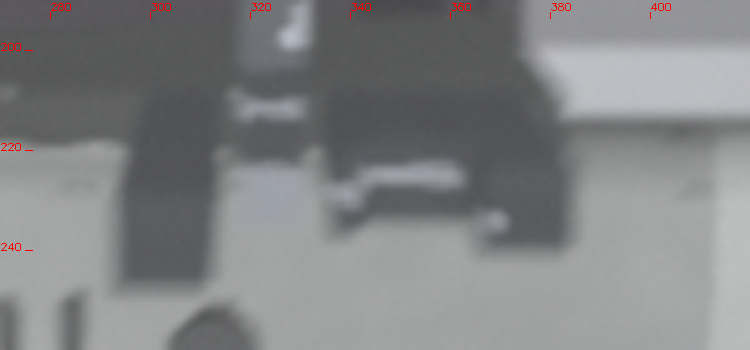

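The grip's centre is at (566.5,182), yaw about 93.4°, so tool yaw already matches. I'll descend.

Request:
jog_arm:
  series:
    - [[-22,0,-5],[0,0,0],1]
    - [[-45,-1,-15],[0,0,0],1]
    - [[-68,-1,-30],[0,0,0],1]
    - [[-68,-1,-50],[0,0,0],1]
    - [[-68,-1,-70],[0,0,0],1]

```text
time_s: 1.87
ee_pos: [570.5, 177.1, 432.6]
ee_rot: [179.8, 0.4, 93.1]
force: [0.9, 0.1, 0.3]
gripper_width: 91.0
```

Request:
jog_arm:
  series:
    - [[0,0,-18],[0,0,0],1]
    - [[0,0,-36],[0,0,0],1]
    - [[0,0,-54],[0,0,0],1]
    - [[0,0,-72],[0,0,0],1]
    - [[0,0,-72],[0,0,0],1]

```text
time_s: 2.28
ee_pos: [569.3, 177.0, 356.6]
ee_rot: [-179.7, 0.5, 93.1]
force: [-0.3, 0.0, 0.4]
gripper_width: 91.1
```

```bash
python3 - <<'E'
from h import *
s,f=grabw("scene","s2.png");crop(f,(300,180,500,330),4,"s2c.png");print(s["ee_pos"],s["ee_rot"],s["force"])
s,f=grabw("side","d2.png");crop(f,(220,80,370,230),4,"d2c.png")
E
```

```text
[569.2831595  176.95247524 356.59954476] [-179.72727339    0.50309249   93.07851668] [-0.32304672  0.0176445   0.41837976]
```

View pics/s2c.png

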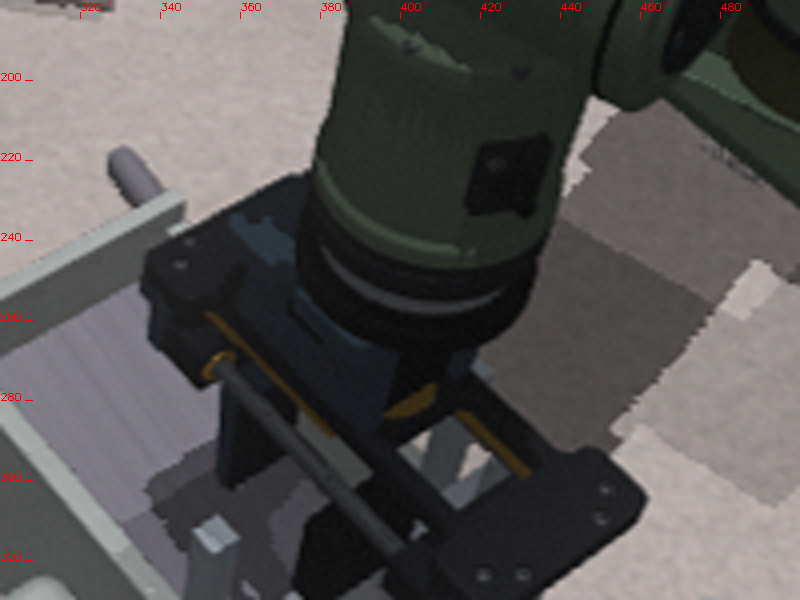

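View pics/d2c.png

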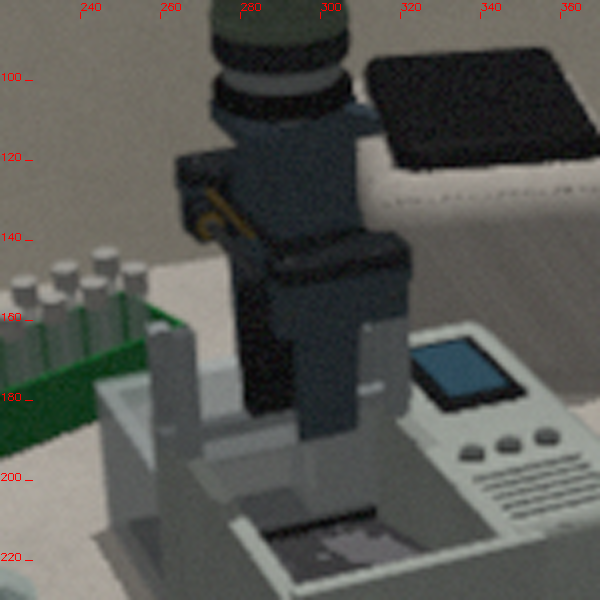

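The grip is between the open fingers. I'll correct the y offset, then close.

Request:
jog_arm:
  series:
    - [[-1,3,3],[0,0,0],1]
    - [[-2,5,4],[0,0,0],1]
    - [[-2,5,4],[0,0,0],1]
    - [[-2,5,4],[0,0,0],1]
    - [[-2,5,4],[0,0,0],1]

```text
time_s: 2.8
ee_pos: [568.4, 182.3, 364.9]
ee_rot: [179.8, 0.4, 93.1]
force: [-0.1, -0.1, -0.5]
gripper_width: 91.2
```

Request:
jog_arm:
  series:
    - [[0,0,0],[0,0,0],0.6]
    - [[0,0,0],[0,0,0],0.4]
    - [[0,0,0],[0,0,0],0.25]
    - [[0,0,0],[0,0,0],0.15]
    - [[0,0,0],[0,0,0],0]
  squeeze: 25

```text
time_s: 3.22
ee_pos: [568.4, 182.2, 364.8]
ee_rot: [179.8, 0.4, 93.1]
force: [0.9, -0.5, 0.9]
gripper_width: 60.4
```

Request:
jog_arm:
  series:
    - [[0,0,0],[0,0,0],0]
    - [[0,0,0],[0,0,0],0]
    - [[0,0,0],[0,0,0],0]
    - [[0,0,0],[0,0,0],0]
    - [[0,0,0],[0,0,0],0]

```text
time_s: 3.63
ee_pos: [568.4, 182.3, 364.8]
ee_rot: [179.8, 0.4, 93.1]
force: [0.9, 0.1, 0.2]
gripper_width: 27.2
```

Request:
jog_arm:
  series:
    - [[0,0,0],[0,0,0],0]
    - [[0,0,0],[0,0,0],0]
    - [[0,0,0],[0,0,0],0]
    - [[0,0,0],[0,0,0],0]
    - [[0,0,0],[0,0,0],0]

```text
time_s: 4.05
ee_pos: [568.4, 182.3, 364.9]
ee_rot: [179.8, 0.4, 93.1]
force: [0.5, 0.7, 0.5]
gripper_width: 15.5
```

Gripped at 15.5 mm. Now I'll lift 54 mm vertically.

Request:
jog_arm:
  series:
    - [[0,0,10],[0,0,0],0]
    - [[0,0,22],[0,0,0],0]
    - [[0,0,34],[0,0,0],0]
    - [[0,0,46],[0,0,0],0]
    - [[0,0,54],[0,0,0],0]

```text
time_s: 4.47
ee_pos: [568.4, 182.3, 420.3]
ee_rot: [179.8, 0.4, 93.1]
force: [0.1, -0.9, -1.9]
gripper_width: 15.7
```

Request:
jog_arm:
  series:
    - [[0,0,0],[0,0,0],0]
    - [[0,0,0],[0,0,0],0]
    - [[0,0,0],[0,0,0],0]
    - [[0,0,0],[0,0,0],0]
    - [[0,0,0],[0,0,0],0]

```text
time_s: 4.88
ee_pos: [568.3, 182.2, 419.5]
ee_rot: [179.9, 0.4, 93.1]
force: [1.0, 0.7, -2.0]
gripper_width: 15.8
```

```bash
python3 - <<'E'
from h import *
s,f=grabw("scene","s3.png");crop(f,(310,240,460,390),4,"s3c.png");print(s["ee_pos"],s["ee_rot"],s["force"])
s,f=grabw("side","d3.png");crop(f,(220,80,370,230),4,"d3c.png")
E
```

```text
[568.33011437 182.2129628  419.46728263] [179.86634576   0.41555494  93.07932899] [ 0.99906264  0.69979502 -2.01655274]
```

View pics/s3c.png

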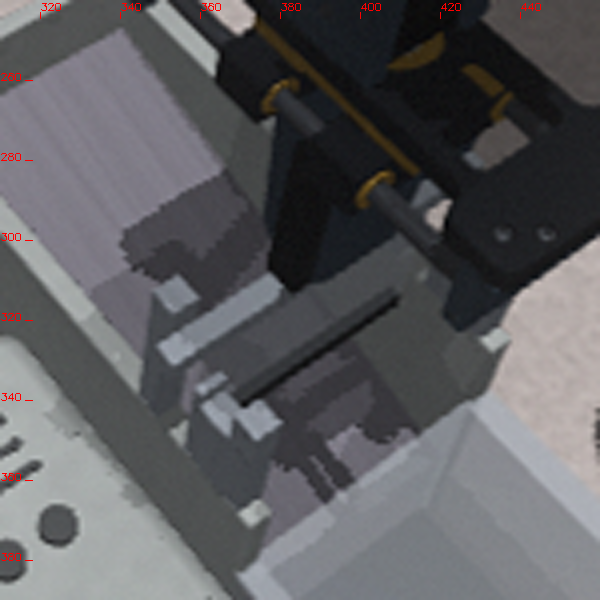

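View pics/d3c.png

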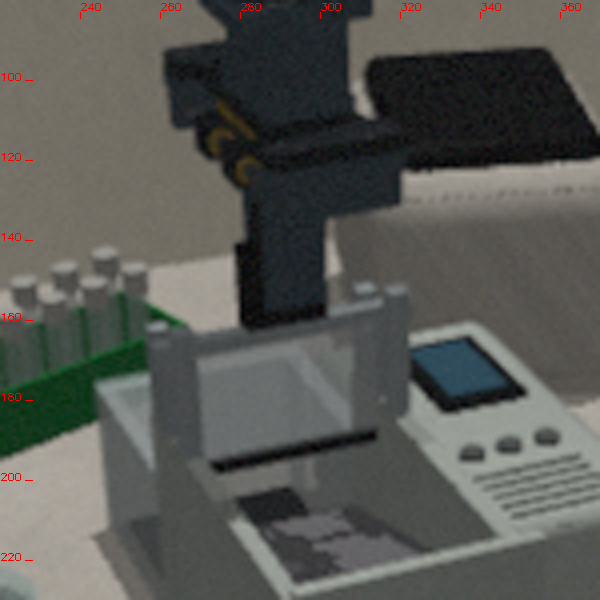

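The guard is lifted about 55 mm with its bar above the lips. Now I'll shift 20 mm to mill +x and lower it.

Request:
jog_arm:
  series:
    - [[0,5,0],[0,0,0],0]
    - [[-1,10,0],[0,0,0],0]
    - [[-1,15,0],[0,0,0],0]
    - [[-1,20,0],[0,0,0],0]
    - [[-1,20,0],[0,0,0],0]

```text
time_s: 5.4
ee_pos: [567.4, 203.4, 419.7]
ee_rot: [179.8, 0.4, 93.1]
force: [0.2, 0.4, -2.9]
gripper_width: 15.7
```

Request:
jog_arm:
  series:
    - [[0,0,0],[0,0,0],0]
    - [[0,0,-4],[0,0,0],0]
    - [[0,0,-8],[0,0,0],0]
    - [[0,0,-11],[0,0,0],0]
    - [[0,0,-13],[0,0,0],0]

```text
time_s: 5.82
ee_pos: [567.2, 203.3, 405.9]
ee_rot: [179.9, 0.4, 93.1]
force: [1.2, 0.3, -2.8]
gripper_width: 16.1
```

```bash
python3 - <<'E'
from h import *
s,f=grabw("scene","s4.png");crop(f,(310,240,460,390),4,"s4c.png");print(s["ee_pos"],s["ee_rot"],s["force"])
s,f=grabw("side","d4.png");crop(f,(220,80,370,230),4,"d4c.png")
E
```

```text
[567.24455501 203.25146572 405.88025014] [179.89090487   0.39183227  93.13337089] [ 1.21864859  0.30396848 -2.79890816]
```

View pics/s4c.png

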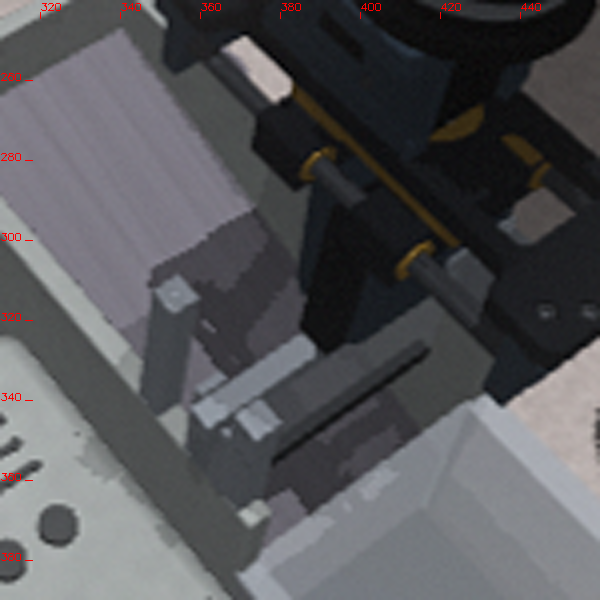

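View pics/d4c.png

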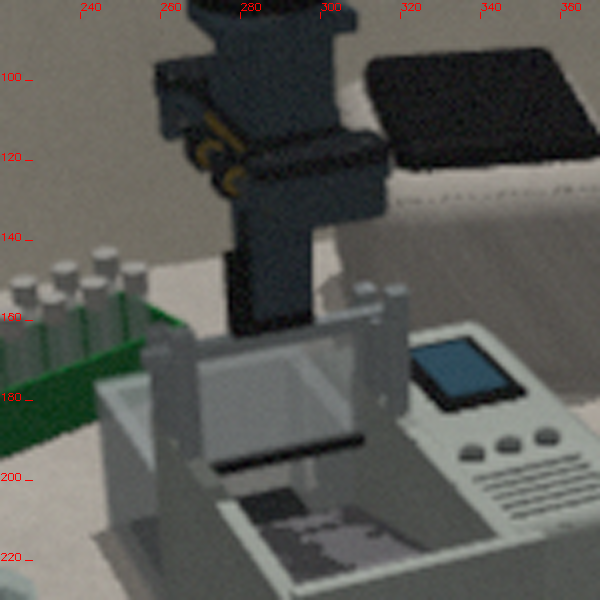

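The bar sits between the lips, about 1 mm above its seat. I'll lower a little more.

Request:
jog_arm:
  series:
    - [[0,0,-1],[0,0,0],0]
    - [[0,0,-2],[0,0,0],0]
    - [[0,0,-2],[0,0,0],0]
    - [[0,0,-2],[0,0,0],0]
    - [[0,0,-2],[0,0,0],0]

```text
time_s: 6.33
ee_pos: [567.2, 203.2, 404.8]
ee_rot: [179.8, 0.4, 93.1]
force: [-2.6, -1.2, 4.3]
gripper_width: 15.9
```

Contact: the seat now carries it, with +4 N on the tool. I'll release gently.

Request:
jog_arm:
  series:
    - [[0,0,0],[0,0,0],0.25]
    - [[0,0,0],[0,0,0],0.35]
    - [[0,0,0],[0,0,0],0.45]
    - [[0,0,0],[0,0,0],0.6]
    - [[0,0,0],[0,0,0],0.7]

```text
time_s: 6.75
ee_pos: [567.3, 203.2, 404.6]
ee_rot: [179.8, 0.4, 93.1]
force: [0.1, -0.7, -0.6]
gripper_width: 46.8
```

Request:
jog_arm:
  series:
    - [[0,0,0],[0,0,0],0.8]
    - [[0,0,0],[0,0,0],0.8]
    - [[0,0,0],[0,0,0],0.8]
    - [[0,0,0],[0,0,0],0.8]
    - [[0,0,0],[0,0,0],0.8]

```text
time_s: 7.17
ee_pos: [567.3, 203.2, 404.6]
ee_rot: [179.8, 0.4, 93.1]
force: [-0.3, -0.4, -0.5]
gripper_width: 72.8
```

Request:
jog_arm:
  series:
    - [[0,0,15],[0,0,0],0.8]
    - [[0,0,35],[0,0,0],0.8]
    - [[0,0,60],[0,0,0],0.8]
    - [[0,0,85],[0,0,0],0.8]
    - [[0,0,110],[0,0,0],0.8]

```text
time_s: 7.58
ee_pos: [567.1, 203.2, 515.7]
ee_rot: [179.9, 0.4, 93.1]
force: [0.3, 0.1, -0.3]
gripper_width: 73.1
```

```bash
python3 - <<'E'
from h import *
s,f=grabw("scene","s5.png");crop(f,(310,240,460,390),4,"s5c.png");print(s["ee_pos"],s["ee_rot"],s["force"],s["gripper_width"])
s,f=grabw("side","d5.png");crop(f,(220,80,370,230),4,"d5c.png")
E
```

```text
[567.13719663 203.16031572 515.6899544 ] [179.86249092   0.39257667  93.13289763] [ 0.33351742  0.13088286 -0.3002712 ] 73.0805851788275
```

View pics/s5c.png

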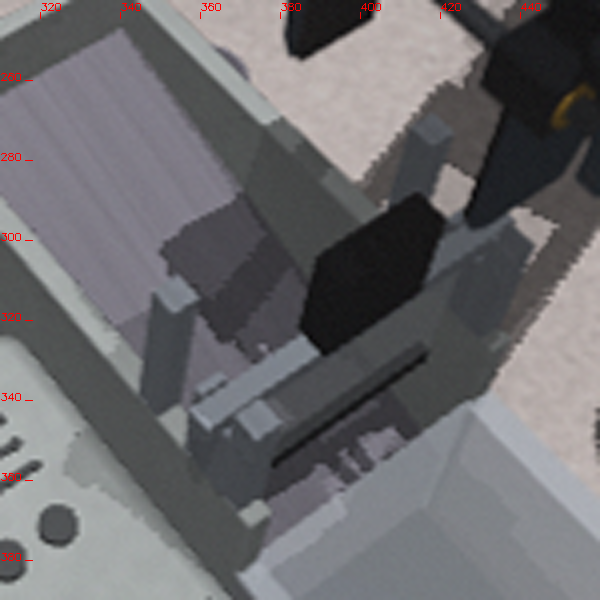

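View pics/d5c.png

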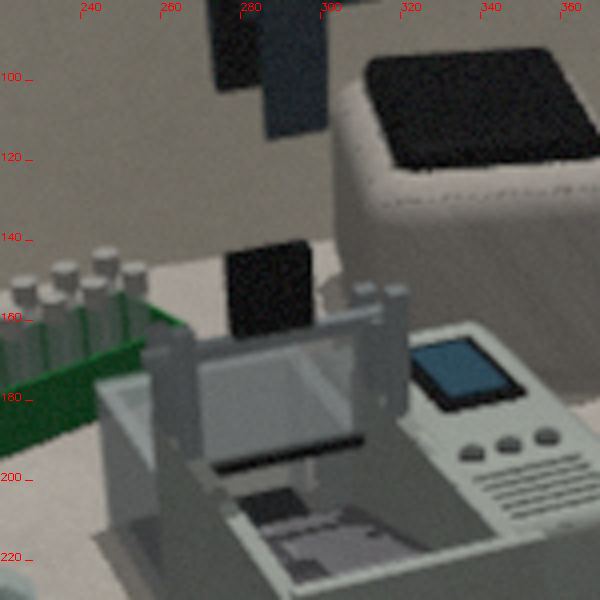

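The guard hangs in both notches and is released. Next I'll fit a rough arm model to check that a grasp inclined along the handle is reachable.

```bash
python3 - <<'E'
from h import *
from scipy.optimize import least_squares
S=[pickle.load(open("f0.pkl","rb"))[0]]+[pickle.load(open(n+".pkl","rb"))[0] for n in("w1.png","s2.png","s3.png","s4.png","s5.png")]
q=np.array([s["qpos"] for s in S]);p=np.array([s["ee_pos"] for s in S]);r=np.hypot(p[:,0],p[:,1])
print(np.c_[q,r,p[:,2]].round(2))
a,b=np.radians(q[:,1]),np.radians(q[:,1]+q[:,2])
# linear: r=a1+L2 sin a + L3 sin b + a3 cos b ; z=D+L2 cos a+L3 cos b - a3 sin b
o=np.ones_like(a);z=0*o
A=np.r_[np.c_[o,z,np.sin(a),np.sin(b),np.cos(b)],np.c_[z,o,np.cos(a),np.cos(b),-np.sin(b)]]
y=np.r_[r,p[:,2]]
x,res,rk,sv=np.linalg.lstsq(A,y,rcond=None);print("a1,D,L2,L3,a3",x.round(1),sv.round(2),(A@x-y).round(2))
E
```

```text
[[ 6.9040e+01  1.8350e+01  8.9710e+01 -0.0000e+00  7.2040e+01 -1.1400e+00
   5.7483e+02  4.0394e+02]
 [ 1.5090e+01  2.4400e+01  6.6280e+01 -6.0000e-02  8.9410e+01 -7.8290e+01
   6.6101e+02  5.0419e+02]
 [ 1.6270e+01  2.2180e+01  9.0940e+01 -4.6000e-01  6.7270e+01 -7.6630e+01
   5.9615e+02  3.5660e+02]
 [ 1.6780e+01  1.9810e+01  8.5260e+01 -4.5000e-01  7.4900e+01 -7.6180e+01
   5.9683e+02  4.1947e+02]
 [ 1.8720e+01  2.0770e+01  8.5770e+01 -4.2000e-01  7.3460e+01 -7.4300e+01
   6.0256e+02  4.0588e+02]
 [ 1.8710e+01  1.8380e+01  7.3850e+01 -4.2000e-01  8.7750e+01 -7.4400e+01
   6.0243e+02  5.1569e+02]]
a1,D,L2,L3,a3 [  1.7   1.4 586.9 417.2  26.6] [4.23 3.46 0.3  0.25 0.06] [ 0.06  0.03  0.36 -0.29 -0.32  0.16 -0.07  0.12  0.06 -0.04 -0.01 -0.07]
```

Before choosing the pour posture I want the arm's wrist geometry. I'll move towards the cup at height with some tilts on the way to calibrate the model.

Request:
jog_arm:
  series:
    - [[-10,-35,0],[0.08,0,0],0.8]
    - [[-20,-70,0],[0.16,0,0],0.8]
    - [[-30,-105,0],[0.24,0,0],0.8]
    - [[-40,-140,0],[0.32,0,0],0.8]
    - [[-40,-150,0],[0.4,0,0],0.8]

```text
time_s: 8.1
ee_pos: [525.5, 50.0, 519.0]
ee_rot: [178.1, -22.7, 93.2]
force: [-0.1, -0.6, -0.5]
gripper_width: 73.1
```

```bash
python3 -c "
from workcell import telemetry as t;import pickle;s=t.state();pickle.dump(s,open('k1.pkl','wb'));print(s['qpos'],s['ee_pos'],s['ee_rot'],s['qvel'])"
```

```text
[ -1.92549089  10.86916863  85.16678041  22.91413963  84.49414756
 -97.0731306 ] [525.46573226  50.01466729 519.03397609] [178.07248246 -22.72524574  93.20007193] [-25.00334325   2.21661358   4.48856195  58.67374464   4.33028832
 -29.63490525]
```

Request:
jog_arm:
  series:
    - [[-10,-35,0],[0,-0.1,0],0.8]
    - [[-20,-70,0],[0,-0.2,0],0.8]
    - [[-30,-105,0],[0,-0.3,0],0.8]
    - [[-40,-140,0],[0,-0.4,0],0.8]
    - [[-40,-150,0],[0,-0.5,0],0.8]

```text
time_s: 8.52
ee_pos: [484.0, -103.3, 518.2]
ee_rot: [147.6, -18.1, 103.8]
force: [0.1, 0.8, 0.5]
gripper_width: 73.2
```

```bash
python3 -c "
from workcell import telemetry as t;import pickle;s=t.state();pickle.dump(s,open('k2.pkl','wb'));print(s['qpos'],s['ee_pos'],s['ee_rot'],s['qvel'])"
```

```text
[ -22.28707187    3.89846634   95.95557263   35.36926278   65.74030849
 -131.58837712] [ 483.95606541 -103.30907143  518.24555101] [147.63614504 -18.11974684 103.82940215] [-17.73532534  -6.92553552  18.17829878  49.31041392 -49.84282329
 -63.18819113]
```

```bash
cat > kin.py <<'E'
from h import *
from scipy.optimize import least_squares
def Rq(q):
    return (Ro.from_euler("ZYZYZ",[q[0],q[1]+q[2],q[3],q[4],q[5]+180],degrees=True)).as_matrix()
def fk(q,k):
    a1,d1,L2,L3,a3,d6=k
    R=Rq(q);a,b=np.radians(q[1]),np.radians(q[1]+q[2])
    r=a1+L2*np.sin(a)+L3*np.sin(b)+a3*np.cos(b);z=d1+L2*np.cos(a)+L3*np.cos(b)-a3*np.sin(b)
    c,s=np.cos(np.radians(q[0])),np.sin(np.radians(q[0]))
    return np.array([r*c,r*s,z])+d6*R[:,2],R
E
python3 - <<'E'
from kin import *
S=[pickle.load(open("f0.pkl","rb"))[0]]+[pickle.load(open(n+".pkl","rb"))[0] for n in("w1.png","s2.png","s3.png","s4.png","s5.png")]+[pickle.load(open(n,"rb")) for n in("k1.pkl","k2.pkl")]
for s in S:
    R=Ro.from_euler("xyz",s["ee_rot"],degrees=True).as_matrix()
    print(np.degrees(Ro.from_matrix(R.T@Rq(s["qpos"])).magnitude()).round(3))
f=lambda k:np.r_[np.concatenate([fk(s["qpos"],k)[0]-s["ee_pos"] for s in S]),]
r=least_squares(f,[0,150,580,420,0,130]);print(r.x.round(2),np.abs(r.fun).max(),np.linalg.svd(r.jac)[1].round(2))
E
```

```text
Traceback (most recent call last):
  File "kin.py", line 4, in Rq
    return (Ro.from_euler("ZYZYZ",[q[0],q[1]+q[2],q[3],q[4],q[5]+180],degrees=True)).as_matrix()
            ~~~~~~~~~~~~~^^^^^^^^^^^^^^^^^^^^^^^^^^^^^^^^^^^^^^^^^^^^^^^^^^^^^^^^^^
  File "scipy/spatial/transform/_rotation.pyx", line 1413, in scipy.spatial.transform._rotation.Rotation.from_euler
ValueError: Expected axis specification to be a non-empty string of upto 3 characters, got ZYZYZ
```

```bash
sed -i 's/    return (Ro.from_euler.*/    return (Ro.from_euler("ZY",[q[0],q[1]+q[2]],degrees=True)*Ro.from_euler("ZYZ",[q[3],q[4],q[5]+180],degrees=True)).as_matrix()/' kin.py
cat > fit.py <<'E'
from kin import *
S=[pickle.load(open("f0.pkl","rb"))[0]]+[pickle.load(open(n+".pkl","rb"))[0] for n in("w1.png","s2.png","s3.png","s4.png","s5.png")]+[pickle.load(open(n,"rb")) for n in("k1.pkl","k2.pkl")]
for s in S:
    R=Ro.from_euler("xyz",s["ee_rot"],degrees=True).as_matrix()
    print(np.degrees(Ro.from_matrix(R.T@Rq(s["qpos"])).magnitude()).round(3),end=" ")
f=lambda k:np.r_[np.concatenate([fk(s["qpos"],k)[0]-s["ee_pos"] for s in S]),]
r=least_squares(f,[0,150,580,420,0,130]);print(r.x.round(2),np.abs(r.fun).max(),np.linalg.svd(r.jac)[1].round(2))
pickle.dump(r.x,open("k.pkl","wb"))
E
python3 fit.py
```

```text
0.0 0.0 0.0 0.0 0.0 0.0 0.0 0.0 [ -1.73 149.86 602.86 414.9   26.15 165.1 ] 11.227751479108633 [5.57 4.05 0.63 0.31 0.26 0.21]
```

```bash
sed -i 's/a1,d1,L2,L3,a3,d6=k/a1,d1,L2,L3,a3,d6,e=k/; s/np.array(\[r\*c,r\*s,z\])/np.array([r*c-e*s,r*s+e*c,z])/' kin.py; sed -i 's/0,130\]/0,130,11]/' fit.py; python3 fit.py
```

```text
0.0 0.0 0.0 0.0 0.0 0.0 0.0 0.0 [ -0.   140.3  591.8  417.    25.2  144.86  11.5 ] 6.156142262625508e-11 [5.57 4.05 2.84 0.57 0.31 0.26 0.21]
```

Kinematics match exactly. Now I'll search grasp and pour postures that respect joint ranges and clearances.

```bash
cat > plan.py <<'E'
from kin import *
import itertools
k=pickle.load(open("k.pkl","rb"));a1,d1,L2,L3,a3,d6,ee=k
lo=np.array([-177.97,-48.28,12.27,-77.06,2.81,-146.56]);hi=np.array([177.97,115.42,149.76,257.06,150.46,146.56])
Lf=np.hypot(L3,a3);off=np.degrees(np.arctan2(a3,L3))
def ik(p,R):
    w=p-d6*R[:,2];rr=np.hypot(w[0],w[1]); 
    if rr<abs(ee):return None
    q1=np.degrees(np.arctan2(w[1],w[0])-np.arcsin(ee/rr));r=np.sqrt(rr**2-ee**2);z=w[2]-d1
    D2=r*r+z*z;D=np.sqrt(D2)
    c=(D2-L2**2-Lf**2)/(2*L2*Lf)
    if abs(c)>1:return None
    be=np.degrees(np.arccos(c)) # forearm angle rel to upper arm
    q2=np.degrees(np.arctan2(r,z))-np.degrees(np.arctan2(Lf*np.sin(np.radians(be)),L2+Lf*np.cos(np.radians(be))))
    q3=be-off   # forearm effective dir angle = b+off
    M=Ro.from_euler("ZY",[q1,q2+q3],degrees=True).as_matrix().T@R
    q4,q5,q6=Ro.from_matrix(M).as_euler("ZYZ",degrees=True);q6-=180
    q4=(q4-lo[3])%360+lo[3]
    q6=(q6+180)%360-180
    return np.array([q1,q2,q3,q4,q5,q6])
def margin(q): return np.minimum(q-lo,hi-q)
mill_yaw=93.3;MO=np.array([567.,182.2,0]);MR=Ro.from_euler("z",mill_yaw,degrees=True).as_matrix()
boxes=np.array([[-202,-190,-70,70,0,165],[-202,45,58,70,0,150],[-202,45,-70,-58,0,150],[-20,45,-78,78,0,230],[10,30,-30,30,200,252],[45,175,-70,70,0,110],[-100,170,-203,-73,0,105]],float)
g=lambda *a:np.array(list(itertools.product(*a)))
TP=np.r_[g(np.linspace(-89,89,7),[-38,0,38],[50,80,112]),g([-23,0,23],[-16,0,16],[125,150,191]),g([-50,0,50],[-50,0,50],[0,-60,-145]),g([-20,20],[-90,-50],[0,40])].astype(float)
def clear(p,R):
    W=TP@R.T+p; M=(W-MO)@MR
    d=np.maximum(np.maximum(boxes[None,:,[0,2,4]]-M[:,None],M[:,None]-boxes[None,:,[1,3,5]]),0)
    return min(np.linalg.norm(d,axis=2).min(), W[:,2].min())
def tool_in_cup(gd,alpha,flip):
    # cup frame: handle along -x; tool z dir = (sin a,0,-cos a), x(jaw)=±y
    z=np.array([np.sin(alpha),0,-np.cos(alpha)]);x=np.array([0,1.,0])*(1 if flip else -1);y=np.cross(z,x)
    R=np.c_[x,y,z];return np.array([-gd,0,62])-172*z,R
def cup_pose(xy,h,yaw,roll):  # handle axis height h; roll about cup +x
    C=Ro.from_euler("z",yaw,degrees=True).as_matrix()@Ro.from_euler("x",roll,degrees=True).as_matrix()
    return np.array([xy[0],xy[1],h])-C@np.array([0,0,62]),C
def tool(cup,T):
    return cup[0]+cup[1]@T[0],cup[1]@T[1]
E
cat > search.py <<'E'
from plan import *
out=[]
for gd in(75,95):
 for al in(-30,-20,-10,0,10,20,30):
  for fl in(0,1):
   T=tool_in_cup(gd,np.radians(al),fl)
   p,R=tool(cup_pose((467,-394),62,-41.9,0),T);q0=ik(p,R)
   if q0 is None or margin(q0).min()<2: continue
   for psi in range(-180,180,15):
    for sg in(1,-1):
     for h in(200,230):
      for xm in(-110,):
       xy=(MO+MR@[xm,0,0])[:2]; ok=True;mm=99;cl=999;qs=[]
       for ph in range(0,121,15):
        p,R=tool(cup_pose(xy,h,psi,sg*ph),T);q=ik(p,R)
        if q is None: ok=False;break
        mm=min(mm,margin(q).min());cl=min(cl,clear(p,R))
        if mm<1 or cl<8: ok=False;break
        qs.append(q)
       if ok: out.append((min(mm,cl),gd,al,fl,psi,sg,h,mm,cl,np.abs(np.diff(qs,axis=0)).max(),q0,qs[0],qs[-1]))
out.sort(key=lambda o:-o[0]);print(len(out))
for o in out[:12]+out[12:200:15]: print([round(float(v),1) for v in o[:10]],*[v.round(0).astype(int).tolist() for v in o[10:]])
E
python3 search.py
```

```text
4
[10.6, 95.0, 20.0, 0.0, 0.0, 1.0, 230.0, 18.1, 10.6, 26.1] [-41, 17, 125, -1, 17, 92] [9, 1, 115, -5, 45, 102] [-28, 53, 132, 82, 117, 6]
[7.7, 95.0, 20.0, 0.0, -165.0, -1.0, 230.0, 7.7, 11.2, 12.2] [-41, 17, 125, -1, 17, 92] [8, 39, 58, -2, 103, -97] [-9, 67, 63, 84, 143, -132]
[7.7, 95.0, 20.0, 1.0, -165.0, -1.0, 230.0, 7.7, 11.2, 12.2] [-41, 17, 125, -1, 17, -88] [8, 39, 58, -2, 103, 83] [-9, 67, 63, 84, 143, 48]
[7.2, 95.0, 20.0, 0.0, -15.0, 1.0, 230.0, 7.2, 10.7, 31.6] [-41, 17, 125, -1, 17, 92] [17, 3, 113, -14, 48, 130] [-24, 56, 143, 93, 121, -10]
```

```bash
cat > search2.py <<'E'
from plan import *
out=[]
for gd in(90,95,100,105):
 for al in(10,15,20,25,28):
   T=tool_in_cup(gd,np.radians(al),0)
   p,R=tool(cup_pose((467,-394),62,-41.9,0),T);q0=ik(p,R)
   if q0 is None or margin(q0).min()<4: continue
   for psi in range(-25,26,5):
     for h in(200,215,230,245):
      for xm in(-110,-100,-90):
       xy=(MO+MR@[xm,0,0])[:2]; ok=True;mm=99;cl=999;qs=[]
       for ph in range(0,121,15):
        p,R=tool(cup_pose(xy,h,psi,ph),T);q=ik(p,R)
        if q is None: ok=False;break
        mm=min(mm,margin(q).min());cl=min(cl,clear(p,R))
        if mm<3 or cl<8: ok=False;break
        qs.append(q)
       if ok: out.append((min(mm,cl),gd,al,0,psi,xm,h,mm,cl,np.abs(np.diff(qs,axis=0)).max(),q0,qs[0],qs[-1]))
out.sort(key=lambda o:-o[0]);print(len(out))
for o in out[:14]: print([round(float(v),1) for v in o[:10]],*[v.round(0).astype(int).tolist() for v in o[10:]])
for H in(200,215):
  for o in [o for o in out if o[6]==H][:4]: print([round(float(v),1) for v in o[:10]])
E
python3 search2.py
```

```text
410
[18.5, 105.0, 20.0, 0.0, 5.0, -100.0, 245.0, 19.9, 18.5, 24.4] [-41, 16, 127, -1, 17, 92] [8, -1, 114, -2, 47, 94] [-28, 51, 130, 79, 118, 10]
[18.5, 105.0, 20.0, 0.0, 5.0, -110.0, 245.0, 20.6, 18.5, 24.1] [-41, 16, 127, -1, 17, 92] [7, -1, 114, -1, 47, 92] [-29, 51, 129, 78, 118, 11]
[18.1, 105.0, 25.0, 0.0, 10.0, -100.0, 245.0, 20.3, 18.1, 25.6] [-41, 16, 130, -3, 9, 94] [5, -3, 118, 3, 40, 83] [-30, 50, 129, 79, 117, 14]
[18.1, 105.0, 25.0, 0.0, 10.0, -90.0, 245.0, 19.6, 18.1, 26.2] [-41, 16, 130, -3, 9, 94] [7, -3, 118, 2, 40, 85] [-29, 50, 130, 79, 117, 13]
[17.7, 100.0, 25.0, 0.0, 5.0, -110.0, 230.0, 17.7, 18.3, 29.0] [-41, 16, 130, -3, 9, 94] [7, -1, 119, -1, 38, 93] [-30, 53, 132, 81, 116, 9]
[17.5, 100.0, 25.0, 0.0, 5.0, -110.0, 245.0, 17.5, 19.5, 27.7] [-41, 16, 130, -3, 9, 94] [7, -2, 117, -1, 40, 93] [-30, 51, 132, 82, 117, 11]
[17.5, 100.0, 25.0, 0.0, 5.0, -110.0, 215.0, 18.0, 17.5, 30.5] [-41, 16, 130, -3, 9, 94] [7, 0, 120, -1, 35, 93] [-30, 55, 132, 80, 116, 7]
[17.5, 105.0, 25.0, 0.0, 5.0, -110.0, 215.0, 17.5, 17.5, 30.6] [-41, 16, 130, -3, 9, 94] [7, -1, 121, -1
[... 436 characters left out ...]
, 53, 129, 77, 118, 9]
[17.1, 105.0, 20.0, 0.0, 5.0, -100.0, 230.0, 20.1, 17.1, 25.3] [-41, 16, 127, -1, 17, 92] [8, 0, 116, -2, 44, 94] [-28, 53, 130, 78, 118, 8]
[17.0, 105.0, 25.0, 0.0, 10.0, -110.0, 215.0, 21.5, 17.0, 26.9] [-41, 16, 130, -3, 9, 94] [3, -1, 121, 5, 35, 80] [-31, 54, 128, 76, 116, 11]
[17.0, 105.0, 25.0, 0.0, 10.0, -110.0, 230.0, 21.2, 17.0, 25.9] [-41, 16, 130, -3, 9, 94] [3, -2, 119, 5, 38, 80] [-31, 52, 129, 77, 117, 13]
[17.5, 100.0, 25.0, 0.0, 5.0, -110.0, 215.0, 18.0, 17.5, 30.5]
[17.5, 105.0, 25.0, 0.0, 5.0, -110.0, 215.0, 17.5, 17.5, 30.6]
[17.3, 100.0, 25.0, 0.0, 5.0, -100.0, 215.0, 17.3, 17.5, 31.1]
[17.0, 105.0, 25.0, 0.0, 10.0, -110.0, 215.0, 21.5, 17.0, 26.9]
```

```bash
cat > go.py <<'E'
from plan import *
def cur():
    from workcell import telemetry
    s=telemetry.state();return s,s["ee_pos"],Ro.from_euler("xyz",s["ee_rot"],degrees=True).as_matrix()
def delta(p0,R0,p,R):
    return (p-p0).round(1).tolist(),Ro.from_matrix(R@R0.T).as_rotvec().round(3).tolist()
GD,AL,PSI,XM,H=100,20,5,-100,225
T=tool_in_cup(GD,np.radians(AL),0)
CUP=(467,-394.);CY=-41.9
E
cat > a.py <<'E'
from go import *
s,p0,R0=cur();q0=s["qpos"]
p,R=tool(cup_pose(CUP,62+150,CY,0),T);q1=ik(p,R);print(q0.round(1),q1.round(1),p,tool(cup_pose(CUP,62,CY,0),T)[0])
P,RR=p0,R0;n=7
for i in range(1,n+1):
    q=q0+(q1-q0)*i/n;a,b=fk(q,k);print(delta(P,RR,a,b),a.round(0), 'tipz',(a+191*b[:,2])[2].round());P,RR=a,b
E
python3 a.py
```

```text
[ -22.3    3.9   96.    35.4   65.7 -131.6] [-40.9   4.6 113.8  -0.5  41.6  91.3] [ 348.7828842  -287.9298484   373.62713078] [ 348.7828842  -287.9298484   223.62713078]
([-12.3, -32.1, -25.2], [0.167, 0.218, -0.519]) [ 472. -135.  493.] tipz 331.0
([-15.4, -30.7, -23.7], [0.161, 0.164, -0.533]) [ 456. -166.  469.] tipz 301.0
([-18.0, -29.0, -22.1], [0.15, 0.112, -0.541]) [ 438. -195.  447.] tipz 273.0
([-20.2, -26.9, -20.6], [0.135, 0.062, -0.545]) [ 418. -222.  427.] tipz 249.0
([-21.9, -24.6, -19.1], [0.119, 0.015, -0.544]) [ 396. -247.  408.] tipz 228.0
([-23.2, -22.0, -17.6], [0.101, -0.028, -0.539]) [ 373. -269.  390.] tipz 210.0
([-24.1, -19.3, -16.3], [0.083, -0.068, -0.531]) [ 349. -288.  374.] tipz 194.0
```

Request:
jog_arm:
  series:
    - [[-2,-6,-5],[0.033,0.044,-0.104],0.8]
    - [[-5,-13,-10],[0.067,0.087,-0.208],0.8]
    - [[-7,-19,-15],[0.1,0.131,-0.311],0.8]
    - [[-10,-26,-20],[0.134,0.174,-0.415],0.8]
    - [[-12,-32,-25],[0.167,0.218,-0.519],0.8]

```text
time_s: 8.93
ee_pos: [471.4, -135.8, 492.0]
ee_rot: [161.9, -26.8, 68.1]
force: [-0.1, 0.2, 0.4]
gripper_width: 73.0
```

Request:
jog_arm:
  series:
    - [[-3,-6,-5],[0.032,0.033,-0.107],0.8]
    - [[-6,-12,-10],[0.064,0.066,-0.213],0.8]
    - [[-9,-18,-14],[0.097,0.098,-0.32],0.8]
    - [[-12,-25,-19],[0.129,0.131,-0.426],0.8]
    - [[-15,-31,-24],[0.161,0.164,-0.533],0.8]

```text
time_s: 9.35
ee_pos: [455.9, -167.0, 466.8]
ee_rot: [176.7, -27.6, 30.2]
force: [-0.0, -0.1, 0.1]
gripper_width: 72.8
```

Request:
jog_arm:
  series:
    - [[-4,-6,-4],[0.03,0.022,-0.108],0.8]
    - [[-7,-12,-9],[0.06,0.045,-0.216],0.8]
    - [[-11,-17,-13],[0.09,0.067,-0.325],0.8]
    - [[-14,-23,-18],[0.12,0.09,-0.433],0.8]
    - [[-18,-29,-22],[0.15,0.112,-0.541],0.8]

```text
time_s: 9.77
ee_pos: [437.4, -196.1, 443.5]
ee_rot: [-172.5, -23.0, -5.8]
force: [-0.1, -0.2, 0.5]
gripper_width: 73.0
```

```bash
python3 a.py
```

```text
[-30.4   4.4 103.9  20.   55.3 -35.2] [-40.9   4.6 113.8  -0.5  41.6  91.3] [ 348.7828842  -287.9298484   373.62713078] [ 348.7828842  -287.9298484   223.62713078]
([-11.3, -15.4, -11.4], [0.076, 0.041, -0.309]) [ 426. -212.  432.] tipz 256.0
([-11.9, -14.7, -10.9], [0.071, 0.026, -0.31]) [ 414. -226.  421.] tipz 243.0
([-12.4, -14.0, -10.4], [0.065, 0.01, -0.309]) [ 402. -240.  411.] tipz 232.0
([-12.8, -13.2, -9.9], [0.06, -0.004, -0.308]) [ 389. -253.  401.] tipz 221.0
([-13.2, -12.4, -9.5], [0.054, -0.018, -0.306]) [ 376. -266.  391.] tipz 211.0
([-13.4, -11.5, -9.1], [0.049, -0.031, -0.303]) [ 362. -277.  382.] tipz 202.0
([-13.6, -10.7, -8.7], [0.044, -0.044, -0.3]) [ 349. -288.  374.] tipz 194.0
```

Request:
jog_arm:
  series:
    - [[-4,-5,-4],[0.026,0.012,-0.108],1]
    - [[-8,-10,-8],[0.052,0.024,-0.216],1]
    - [[-12,-16,-11],[0.078,0.036,-0.324],1]
    - [[-16,-21,-15],[0.104,0.048,-0.432],1]
    - [[-20,-26,-19],[0.13,0.06,-0.54],1]

```text
time_s: 10.18
ee_pos: [416.8, -222.2, 423.3]
ee_rot: [-166.6, -16.9, -39.1]
force: [-0.2, -0.6, -0.3]
gripper_width: 91.0
```

Request:
jog_arm:
  series:
    - [[-4,-5,-4],[0.023,0.002,-0.108],1]
    - [[-9,-10,-7],[0.046,0.004,-0.216],1]
    - [[-13,-14,-11],[0.069,0.006,-0.324],1]
    - [[-18,-19,-14],[0.092,0.008,-0.432],1]
    - [[-22,-24,-18],[0.115,0.01,-0.54],1]

```text
time_s: 10.6
ee_pos: [394.1, -246.2, 404.4]
ee_rot: [-163.2, -11.2, -71.2]
force: [0.3, -0.4, 0.3]
gripper_width: 91.1
```

Request:
jog_arm:
  series:
    - [[-5,-4,-3],[0.02,-0.006,-0.108],1]
    - [[-9,-9,-7],[0.04,-0.012,-0.216],1]
    - [[-14,-13,-10],[0.06,-0.018,-0.324],1]
    - [[-18,-18,-14],[0.08,-0.024,-0.432],1]
    - [[-23,-22,-17],[0.1,-0.03,-0.54],1]

```text
time_s: 11.02
ee_pos: [370.5, -268.1, 386.2]
ee_rot: [-161.3, -5.5, -102.8]
force: [0.3, 0.3, -0.2]
gripper_width: 90.8
```

```bash
sed -i 's/n=7/n=1/' a.py; python3 a.py; python3 - <<'E'
from h import *
s,f=grabw("wrist","w6.png")
E
```

```text
[-38.4   4.5 111.8   4.6  44.6  60.8] [-40.9   4.6 113.8  -0.5  41.6  91.3] [ 348.7828842  -287.9298484   373.62713078] [ 348.7828842  -287.9298484   223.62713078]
([-21.8, -19.8, -12.6], [0.076, -0.065, -0.507]) [ 349. -288.  374.] tipz 194.0
```

View pics/w6.png

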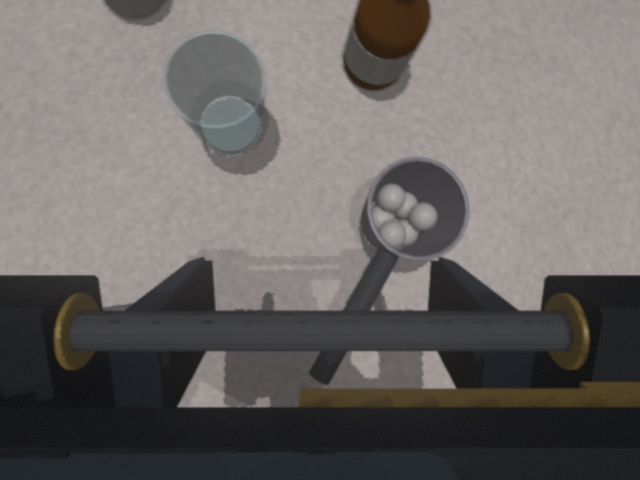

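The wrist view shows the cup rim centred near (418,208), with the balls inside, and the handle running from (388,262) to (322,375). I'll finish the rotation, then measure again.

Request:
jog_arm:
  series:
    - [[-4,-4,-2],[0.015,-0.013,-0.1],1]
    - [[-9,-8,-5],[0.03,-0.026,-0.2],1]
    - [[-13,-12,-8],[0.046,-0.039,-0.3],1]
    - [[-18,-16,-10],[0.061,-0.052,-0.4],1]
    - [[-22,-20,-13],[0.076,-0.065,-0.507],1]

```text
time_s: 11.48
ee_pos: [347.4, -288.1, 372.0]
ee_rot: [-160.2, 0.1, -132.3]
force: [0.1, -0.2, 0.6]
gripper_width: 91.0
```

```bash
python3 a.py; python3 - <<'E'
from h import *
s,f=grabw("wrist","w7.png")
E
```

```text
[-41.    4.7 114.   -0.5  41.6  91.6] [-40.9   4.6 113.8  -0.5  41.6  91.3] [ 348.7828842  -287.9298484   373.62713078] [ 348.7828842  -287.9298484   223.62713078]
([1.4, 0.1, 1.6], [-0.003, -0.001, 0.007]) [ 349. -288.  374.] tipz 194.0
```

View pics/w7.png

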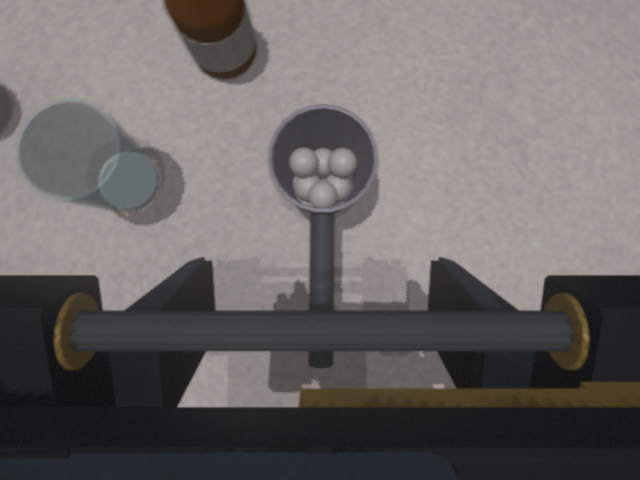

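The cup's rim is centred at (323,157), with six balls visible. The handle runs vertically at u≈321, right between the fingers.

```bash
python3 - <<'E'
from h import *
s,f=pickle.load(open("w7.png.pkl","rb"))
c=plane(f,323,157.5,80);e=plane(f,320.5,365,58);r=plane(f,321.5,225,62)
print(c,e,r,np.hypot(*(c-e)[:2]),np.degrees(np.arctan2(*(r-e)[1::-1])),np.degrees(np.arctan2(*(c-e)[1::-1])))
R=Ro.from_euler("xyz",s["ee_rot"],degrees=True).as_matrix();t=s["ee_pos"]+172*R[:,2];n=R[:,0];print("lateral of cup,end,root vs tool plane",[(x-t)@n for x in(c,e,r)])
E
```

```text
[ 464.79514261 -394.4624719    80.        ] [ 355.79100363 -292.8168464    58.        ] [ 431.28907163 -362.5131202    62.        ] 149.04273043670383 -42.71174577373447 -42.9993312671232
lateral of cup,end,root vs tool plane [np.float64(0.2774877490738831), np.float64(-1.5715787859765202), np.float64(-0.7930744126250335)]
```

The lateral error is about 1 mm. I'll descend 148 mm.

Request:
jog_arm:
  series:
    - [[0,0,-20],[0,0,0],1]
    - [[0,0,-40],[0,0,0],1]
    - [[0,0,-60],[0,0,0],1]
    - [[0,0,-80],[0,0,0],1]
    - [[0,0,-95],[0,0,0],1]

```text
time_s: 11.95
ee_pos: [346.6, -287.6, 274.7]
ee_rot: [-160.4, 0.1, -132.3]
force: [-0.9, 0.0, -0.1]
gripper_width: 91.3
```

Request:
jog_arm:
  series:
    - [[0,0,-12],[0,0,0],1]
    - [[0,0,-24],[0,0,0],1]
    - [[0,0,-36],[0,0,0],1]
    - [[0,0,-48],[0,0,0],1]
    - [[0,0,-52],[0,0,0],1]

```text
time_s: 12.37
ee_pos: [346.1, -286.9, 221.0]
ee_rot: [-160.6, 0.0, -132.1]
force: [-0.7, 0.1, 0.3]
gripper_width: 91.2
```

```bash
python3 - <<'E'
from go import *
s,p0,R0=cur();p,R=tool(cup_pose((465.5,-394),62,-42.4,0),T);print(s["qpos"].round(1),p0,delta(p0,R0,p,R),s["force"])
s,f=grabw("wrist","w8.png");s,f=grabw("side","d8.png");crop(f,(200,280,400,480),3,"d8c.png")
E
```

```text
[-41.   16.9 126.3  -1.2  17.4  92.1] [ 346.10385014 -286.94753714  221.03231917] ([2.1, 0.0, 2.6], [-0.007, -0.008, -0.006]) [-0.66374764  0.07017328  0.33405526]
```

View pics/w8.png

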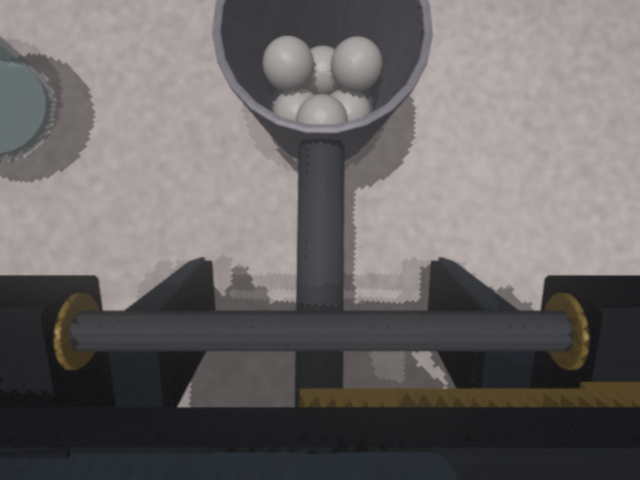

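View pics/d8c.png

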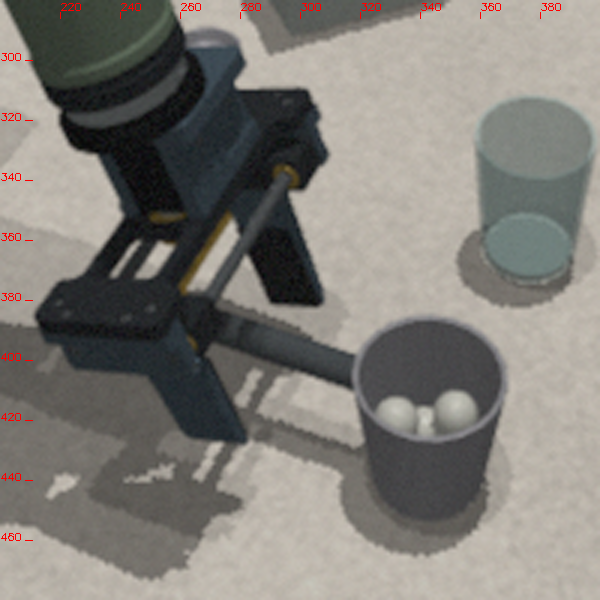

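The handle is centred between the fingers. I'll raise 2 mm and close at high squeeze.

Request:
jog_arm:
  series:
    - [[1,0,2],[0,0,0],0.8]
    - [[2,0,2],[0,0,0],0.6]
    - [[2,0,2],[0,0,0],0.4]
    - [[2,0,2],[0,0,0],0.25]
    - [[2,0,2],[0,0,0],0.2]
  squeeze: 55

```text
time_s: 12.88
ee_pos: [348.5, -287.3, 224.4]
ee_rot: [-160.5, 0.0, -132.1]
force: [0.2, 0.2, 0.2]
gripper_width: 60.8
```

Request:
jog_arm:
  series:
    - [[0,0,0],[0,0,0],0.15]
    - [[0,0,0],[0,0,0],0.1]
    - [[0,0,0],[0,0,0],0.1]
    - [[0,0,0],[0,0,0],0]
    - [[0,0,0],[0,0,0],0]

```text
time_s: 13.3
ee_pos: [348.5, -287.3, 224.4]
ee_rot: [-160.5, 0.0, -132.1]
force: [0.8, -0.1, -0.8]
gripper_width: 27.4
```

Request:
jog_arm:
  series:
    - [[0,0,0],[0,0,0],0]
    - [[0,0,0],[0,0,0],0]
    - [[0,0,0],[0,0,0],0]
    - [[0,0,0],[0,0,0],0]
    - [[0,0,0],[0,0,0],0]

```text
time_s: 13.72
ee_pos: [348.4, -287.4, 224.3]
ee_rot: [-160.5, 0.0, -132.1]
force: [-0.1, -1.3, 0.2]
gripper_width: 17.2
```

Request:
jog_arm:
  series:
    - [[0,0,4],[0,0,0],0]
    - [[0,0,9],[0,0,0],0]
    - [[0,0,15],[0,0,0],0]
    - [[0,0,21],[0,0,0],0]
    - [[0,0,28],[0,0,0],0]

```text
time_s: 14.13
ee_pos: [348.2, -287.1, 252.7]
ee_rot: [-160.5, 0.0, -132.1]
force: [-0.0, 0.3, -3.5]
gripper_width: 16.8
```

```bash
python3 - <<'E'
from h import *
s,f=grabw("side","d9.png");print(s["force"],s["gripper_width"],s["ee_pos"]);crop(f,(200,260,400,460),3,"d9c.png")
E
```

```text
[-0.02995339  0.31967147 -3.53142138] 16.75297686514711 [ 348.20245288 -287.1275672   252.70111723]
```

View pics/d9c.png

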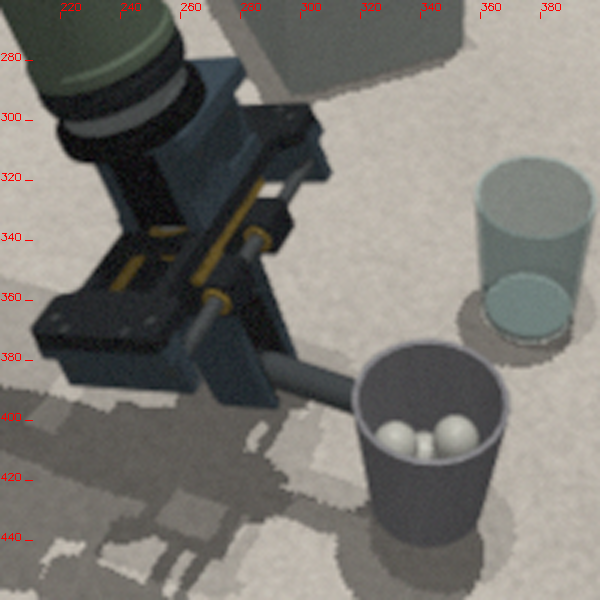

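Cup is held level with about 3.5 N of load. Now I'll plan the transit to the pour pose.

```bash
cat > b.py <<'E'
from go import *
Rg=Ro.from_euler("xyz",[-160.5,0,-132.1],degrees=True).as_matrix();pg=np.array([348.4,-287.4,224.3])
C0=Ro.from_euler("z",-42.4,degrees=True).as_matrix()
TA=(C0.T@(pg-np.array([465.5,-394,0])),C0.T@Rg)
XY=(MO+MR@[XM,0,0])[:2]
E
cat > c.py <<'E'
from b import *
s,p0,R0=cur();print(s["qpos"].round(1),TA[0].round(1),XY)
P,RR=p0,R0
way=[((465.5,-394),200,-42.4)]+[((465.5+(XY[0]-465.5)*t,-394+(XY[1]+394)*t),200+65*min(1,2*t),-42.4+47.4*t) for t in(.25,.5,.75,1)]+[(XY,225,5)]
for xy,h,yaw in way:
    p,R=tool(cup_pose(xy,h,yaw,0),TA);q=ik(p,R);print(delta(P,RR,p,R),q.round(0),margin(q).min().round(1),clear(p,R).round());P,RR=p,R
for ph in range(15,121,15):
    p,R=tool(cup_pose(XY,225,5,ph),TA);q=ik(p,R);print(ph,delta(P,RR,p,R),q.round(0),margin(q).min().round(1),clear(p,R).round());P,RR=p,R
E
python3 c.py
```

```text
[-40.8  13.7 123.8  -1.1  22.8  92.2] [-1.584e+02 -2.000e-01  2.243e+02] [572.7564027   82.36581834]
([-0.3, 0.2, 108.2], [0.002, 0.003, 0.001]) [-41.   5. 115.  -1.  40.  92.] 35.0 177.0
([7.4, 92.8, 32.5], [-0.0, 0.0, 0.207]) [-30.  -1. 116.   0.  45.  90.] 33.6 181.0
([13.2, 89.4, 32.5], [-0.0, 0.0, 0.207]) [-18.  -5. 115.  -0.  51.  91.] 35.1 135.0
([19.6, 87.2, 0.0], [0.0, 0.0, 0.207]) [ -4.  -4. 114.  -1.  50.  93.] 35.6 96.0
([26.3, 86.4, 0.0], [0.0, 0.0, 0.207]) [  8.  -1. 111.  -1.  50.  93.] 38.5 63.0
([0.0, 0.0, -40.0], [0.0, 0.0, 0.0]) [  8.   1. 115.  -1.  44.  94.] 34.3 59.0
15 ([3.7, -41.8, -5.6], [0.261, 0.023, 0.0]) [ -4.   2. 116.  24.  47.  69.] 33.4 57.0
30 ([3.4, -39.0, -16.3], [0.261, 0.023, 0.0]) [-14.   5. 118.  43.  55.  51.] 32.1 54.0
45 ([2.9, -33.4, -25.8], [0.261, 0.023, 0.0]) [-22.  10. 119.  55.  65.  39.] 30.5 49.0
60 ([2.2, -25.6, -33.7], [0.261, 0.023, -0.0]) [-28.  18. 121.  63.  76.  31.] 28.6 22.0
75 ([1.4, -16.1, -39.2], [0.261, 0.023, 0.0]) [-31.  26. 123.  69.  86.  24.] 26.6 12.0
90 ([0.5, -5.4, -42.0], [0.261, 0.023, -0.0]) [-32.  35. 125.  73.  96.  19.] 24.5 13.0
105 ([-0.5, 5.6, -42.0], [0.261, 0.023, 0.0]) [-31.  44. 127.  76. 106.  13.] 22.7 13.0
120 ([-1.4, 16.2, -39.1], [0.261, 0.023, 0.0]) [-28.  54. 129.  78. 118.   8.] 21.1 14.0
```

Request:
jog_arm:
  series:
    - [[0,0,14],[0,0,0],0]
    - [[0,0,34],[0,0,0],0]
    - [[0,0,58],[0,0,0],0]
    - [[0,0,84],[0,0,0],0]
    - [[0,0,108],[0,0,0],0]

```text
time_s: 14.6
ee_pos: [348.4, -287.3, 363.7]
ee_rot: [-160.3, 0.0, -132.1]
force: [0.1, 0.1, -3.6]
gripper_width: 16.9
```

Request:
jog_arm:
  series:
    - [[1,12,10],[0,0,0.03],0]
    - [[2,28,17],[0,0,0.064],0]
    - [[4,48,24],[0,0,0.107],0]
    - [[6,70,30],[0,0,0.157],0]
    - [[8,93,34],[0,0,0.207],0]

```text
time_s: 15.02
ee_pos: [356.1, -193.4, 398.5]
ee_rot: [-160.3, 0.0, -120.2]
force: [0.5, -0.9, -4.5]
gripper_width: 17.1
```

Request:
jog_arm:
  series:
    - [[2,18,7],[0,0,0.041],0]
    - [[5,36,14],[0,0,0.083],0]
    - [[8,54,20],[0,0,0.124],0]
    - [[10,72,26],[0,0,0.166],0]
    - [[13,89,32],[0,0,0.207],0]

```text
time_s: 15.43
ee_pos: [368.3, -103.2, 430.8]
ee_rot: [-160.3, 0.0, -108.2]
force: [-0.4, -0.5, -3.7]
gripper_width: 17.2
```

```bash
sed -i 's/,225,5/,235,5/g' c.py; python3 c.py | tail -11 | head -3;  python3 - <<'E'
from b import *
s,p0,R0=cur();print(p0,s["ee_rot"])
xy=XY; P,RR=p0,R0
for a in((XY,265,5),(XY,235,5)):
    p,R=tool(cup_pose(a[0],a[1],a[2],0),TA);print(delta(P,RR,p,R));P,RR=p,R
s,f=grabw("side","d10.png");
E
```

```text
([19.6, 87.2, 0.0], [0.0, 0.0, 0.207]) [ -4.  -4. 114.  -1.  50.  93.] 35.6 96.0
([26.3, 86.4, 0.0], [0.0, 0.0, 0.207]) [  8.  -1. 111.  -1.  50.  93.] 38.5 63.0
([0.0, 0.0, -30.0], [0.0, 0.0, 0.0]) [  8.   0. 114.  -1.  46.  94.] 35.3 59.0
[ 368.3439283  -103.22028807  430.82809002] [-1.60288409e+02  3.41095524e-02 -1.08202117e+02]
([46.7, 171.5, -3.5], [-0.0, 0.004, 0.41])
([0.0, 0.0, -30.0], [0.0, 0.0, 0.0])
```

View pics/d10.png

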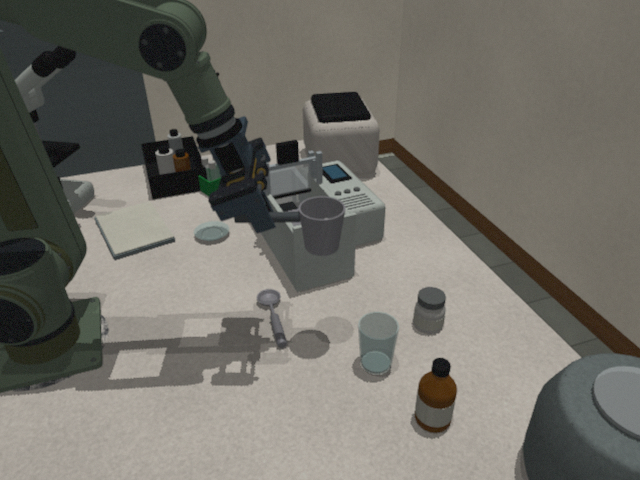

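The cup (322,225) is level and the guard is still hooked at (288,150). I'll continue over the trough.

Request:
jog_arm:
  series:
    - [[4,18,0],[0,0,0.041],0]
    - [[8,36,0],[0,0,0.082],0]
    - [[12,53,0],[0,0,0.123],0]
    - [[16,71,0],[0,0,0.164],0]
    - [[20,88,0],[0,0,0.205],0]

```text
time_s: 15.9
ee_pos: [388.5, -12.7, 432.1]
ee_rot: [-160.2, 0.2, -96.2]
force: [-0.1, -0.6, -3.8]
gripper_width: 17.0
```

Request:
jog_arm:
  series:
    - [[5,18,0],[0,0,0.041],0]
    - [[11,36,0],[0,0,0.082],0]
    - [[16,52,0],[0,0,0.123],0]
    - [[22,68,0],[0,0,0.164],0]
    - [[26,80,0],[0,0,0.205],0]

```text
time_s: 16.32
ee_pos: [414.4, 68.3, 432.1]
ee_rot: [-160.2, 0.2, -84.3]
force: [-0.2, -0.8, -4.4]
gripper_width: 17.2
```

```bash
python3 - <<'E'
from b import *
s,p0,R0=cur();print(p0,s["ee_rot"])
p,R=tool(cup_pose(XY,235,5,0),TA);print(delta(p0,R0,p,R))
s,f=grabw("scene","s11.png");s,f=grabw("wrist","w11.png")
E
```

```text
[414.42437177  68.3175718  432.06970067] [-160.16877854    0.22635587  -84.28706085]
([0.6, 0.0, -34.8], [-0.004, 0.005, -0.007])
```

View pics/s11.png

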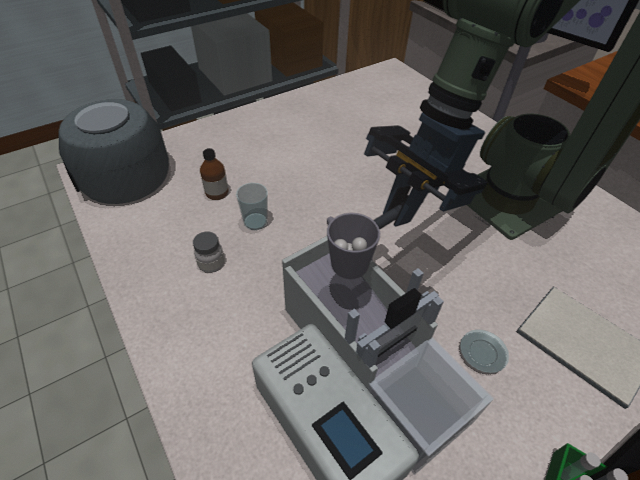

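View pics/w11.png

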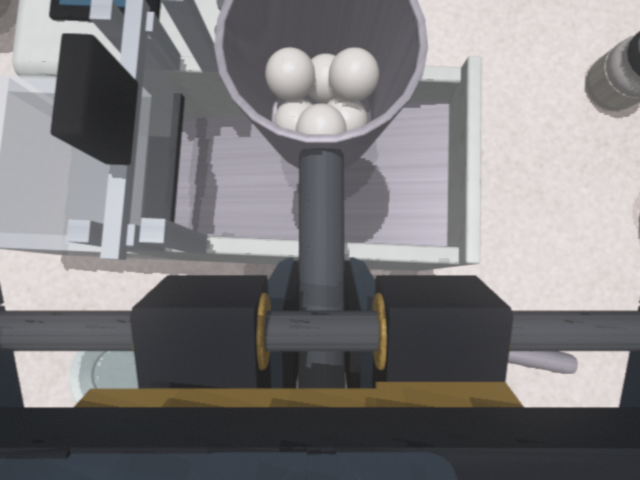

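Cup is centred over the trough. I'll lower 33 mm, then roll about the handle axis, mouth towards the end wall, in 15° arcs.

Request:
jog_arm:
  series:
    - [[0,0,-7],[0,0,0],0]
    - [[0,0,-15],[0,0,0],0]
    - [[0,0,-24],[0,0,0],0]
    - [[0,0,-31],[0,0,0],0]
    - [[0,0,-34],[0,0,0],0]

```text
time_s: 16.83
ee_pos: [413.9, 67.9, 396.1]
ee_rot: [-160.4, 0.2, -84.4]
force: [0.3, -0.6, -4.9]
gripper_width: 17.0
```

Request:
jog_arm:
  series:
    - [[1,-8,-1],[0.05,0.005,0],0]
    - [[2,-17,-2],[0.104,0.009,0],0]
    - [[2,-25,-3],[0.157,0.014,0],0]
    - [[3,-34,-4],[0.209,0.018,0],0]
    - [[4,-42,-6],[0.261,0.023,0],0]

```text
time_s: 17.25
ee_pos: [418.0, 25.0, 390.0]
ee_rot: [-160.2, 15.3, -84.4]
force: [-0.4, -0.9, -4.3]
gripper_width: 16.9
```

Request:
jog_arm:
  series:
    - [[1,-8,-3],[0.05,0.005,0],0]
    - [[1,-16,-6],[0.104,0.009,0],0]
    - [[2,-23,-9],[0.157,0.014,0],0]
    - [[3,-31,-13],[0.209,0.018,0],0]
    - [[3,-39,-16],[0.261,0.023,0],0]

```text
time_s: 17.67
ee_pos: [421.2, -15.1, 373.6]
ee_rot: [-159.9, 30.3, -84.3]
force: [0.2, 0.2, -3.1]
gripper_width: 17.4
```

```bash
cat > e.py <<'E'
from b import *
s,p0,R0=cur();print(p0,s["qpos"].round(1),s["force"].round(1))
C=R0@TA[1].T; cp=p0-C@TA[0]; hp=cp+C@[0,0,62]; e=Ro.from_matrix(C).as_euler("ZYX",degrees=True)
print("handle pt (cup axis)",hp.round(1),"mill",((hp-MO)@MR).round(1),"yaw/pitch/roll",e.round(1),"clear",clear(p0,R0).round(1))
import sys
P,RR=p0,R0
for r in map(float,sys.argv[1:]):
    p,R=tool(cup_pose(XY,235,5,r),TA);print(r,delta(P,RR,p,R),clear(p,R).round(1));P,RR=p,R
E
python3 e.py 45 60 75
```

```text
[421.17214827 -15.13074128 373.55952451] [-14.8   4.5 117.   42.7  56.2  51.2] [ 0.2  0.2 -3.1]
handle pt (cup axis) [572.5  80.7 234.5] mill [-101.6    0.4  234.5] yaw/pitch/roll [ 5.1 -0.3 30.3] clear 58.2
45.0 ([3.9, -30.8, -24.0], [0.256, 0.029, -0.001]) 57.4
60.0 ([2.2, -25.6, -33.7], [0.261, 0.023, -0.0]) 30.5
75.0 ([1.4, -16.1, -39.2], [0.261, 0.023, 0.0]) 12.2
```

Request:
jog_arm:
  series:
    - [[1,-7,-5],[0.05,0.005,0],0]
    - [[1,-14,-9],[0.104,0.009,0],0]
    - [[2,-20,-14],[0.157,0.014,0],0]
    - [[3,-26,-19],[0.209,0.018,0],0]
    - [[3,-32,-24],[0.258,0.025,0],0]

```text
time_s: 18.08
ee_pos: [424.5, -48.4, 349.0]
ee_rot: [-159.9, 45.0, -84.4]
force: [-0.1, 0.3, -3.4]
gripper_width: 17.2
```

Request:
jog_arm:
  series:
    - [[0,-6,-6],[0.05,0.005,0],0]
    - [[1,-11,-13],[0.104,0.009,0],0]
    - [[1,-16,-20],[0.157,0.014,0],0]
    - [[2,-21,-27],[0.209,0.018,0],0]
    - [[2,-25,-34],[0.261,0.023,0],0]

```text
time_s: 18.5
ee_pos: [427.1, -74.8, 314.1]
ee_rot: [-159.6, 59.7, -84.4]
force: [-0.3, 0.4, -3.8]
gripper_width: 17.0
```

```bash
python3 e.py 70 80 90 100 110; python3 - <<'E'
from h import *
s,f=grabw("scene","s12.png");s,f=grabw("side","d12.png")
E
```

```text
[427.09227086 -74.82029881 314.0981187 ] [-28.4  16.8 120.6  63.1  76.3  31.7] [-0.3  0.4 -3.8]
handle pt (cup axis) [573.7  78.  233. ] mill [-104.5   -0.7  233. ] yaw/pitch/roll [ 4.7 -0.2 59.7] clear 29.8
70.0 ([1.2, -8.6, -23.8], [0.178, 0.018, 0.006]) 15.6
80.0 ([0.6, -7.3, -27.3], [0.174, 0.015, -0.0]) 12.7
90.0 ([0.2, -2.4, -28.2], [0.174, 0.015, 0.0]) 12.6
100.0 ([-0.2, 2.5, -28.2], [0.174, 0.015, 0.0]) 13.1
110.0 ([-0.6, 7.3, -27.3], [0.174, 0.015, 0.0]) 13.6
```

View pics/s12.png

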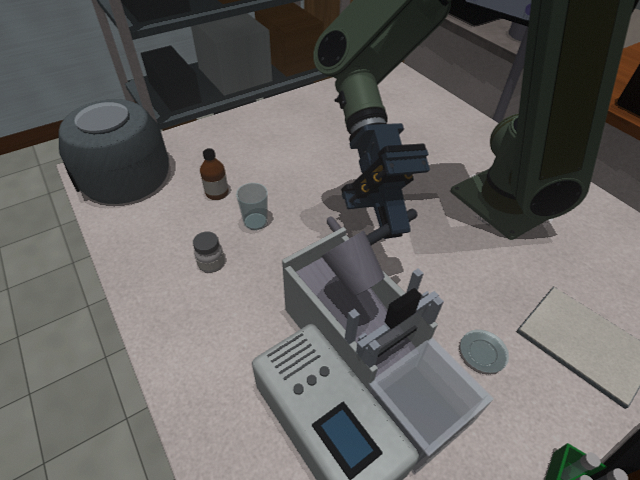

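View pics/d12.png

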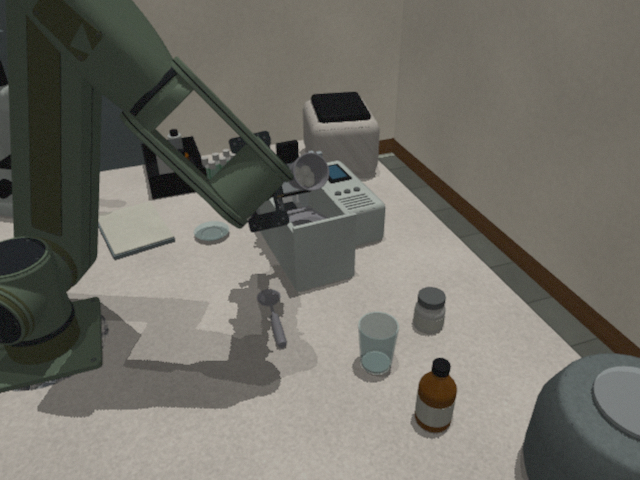

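Roll is about 60°, with the balls still inside and the cup within the trough outline. I'll continue in 10° arcs.

Request:
jog_arm:
  series:
    - [[0,-2,-5],[0.035,0.003,0],0]
    - [[0,-3,-9],[0.07,0.006,0],0]
    - [[1,-5,-14],[0.105,0.009,0],0]
    - [[1,-7,-19],[0.14,0.012,0],0]
    - [[1,-8,-23],[0.175,0.016,0.005],0]

```text
time_s: 19.02
ee_pos: [428.1, -83.1, 289.6]
ee_rot: [-160.0, 69.9, -84.5]
force: [0.0, 0.1, -4.6]
gripper_width: 17.2
```

Request:
jog_arm:
  series:
    - [[0,-1,-5],[0.035,0.003,0],0]
    - [[0,-3,-11],[0.07,0.006,0],0]
    - [[0,-4,-16],[0.105,0.009,0],0]
    - [[1,-5,-22],[0.14,0.012,0],0]
    - [[1,-6,-26],[0.174,0.015,0],0]

```text
time_s: 19.43
ee_pos: [429.3, -89.4, 262.8]
ee_rot: [-159.5, 80.1, -84.1]
force: [-0.7, -0.0, -4.4]
gripper_width: 16.9
```

Request:
jog_arm:
  series:
    - [[0,0,-5],[0.035,0.003,0],0]
    - [[0,-1,-11],[0.07,0.006,0],0]
    - [[0,-1,-17],[0.105,0.009,0],0]
    - [[0,-1,-22],[0.14,0.012,0],0]
    - [[0,-1,-27],[0.174,0.015,0],0]

```text
time_s: 19.85
ee_pos: [429.4, -90.4, 235.2]
ee_rot: [-7.4, 89.6, 68.0]
force: [-0.3, 1.0, -3.7]
gripper_width: 16.9
```

```bash
python3 e.py 100 110 118; python3 - <<'E'
from h import *
s,f=grabw("scene","s13.png");crop(f,(270,200,470,350),4,"s13c.png");s,f=grabw("side","d13.png");crop(f,(200,100,400,250),4,"d13c.png")
E
```

```text
[429.42382909 -90.39033556 235.21231529] [-31.9  33.7 125.1  74.   96.5  20.2] [-0.3  1.  -3.7]
handle pt (cup axis) [573.3  84.8 236. ] mill [-97.6  -0.7 236. ] yaw/pitch/roll [ 4.9  0.1 90.3] clear 12.2
100.0 ([-0.5, -0.2, -28.6], [0.168, 0.012, 0.002]) 13.1
110.0 ([-0.6, 7.3, -27.3], [0.174, 0.015, 0.0]) 13.6
118.0 ([-0.8, 9.2, -20.7], [0.139, 0.012, 0.0]) 13.8
```

View pics/s13c.png

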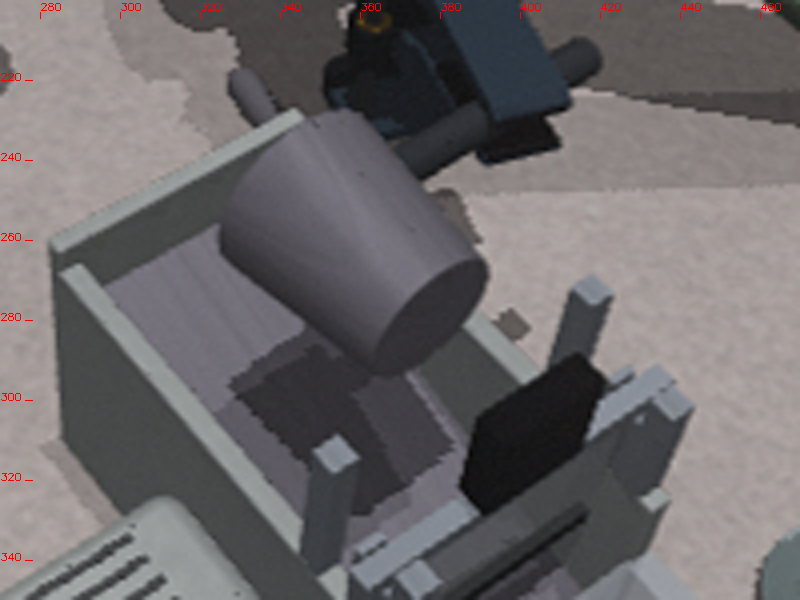

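View pics/d13c.png

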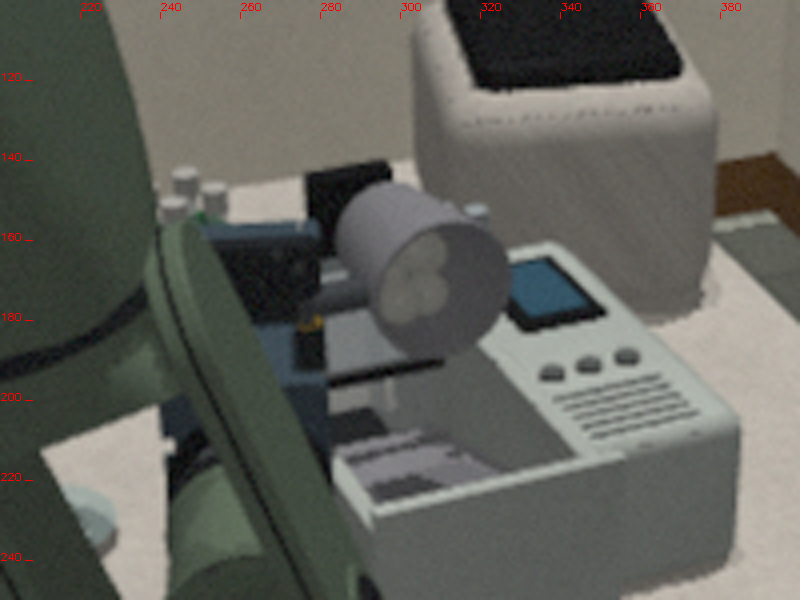

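At roll 90° the balls are still in the cup, seen at (303,168) in the side view. I'll continue slowly.

Request:
jog_arm:
  series:
    - [[0,0,-6],[0.035,0.003,0],0]
    - [[0,0,-12],[0.07,0.006,0],0]
    - [[0,0,-17],[0.105,0.009,0],0]
    - [[0,0,-23],[0.14,0.012,0],0]
    - [[0,0,-28],[0.168,0.012,0],0]

```text
time_s: 20.37
ee_pos: [429.5, -90.4, 206.2]
ee_rot: [18.3, 79.9, 93.7]
force: [0.8, 0.8, -3.4]
gripper_width: 17.0
```

Request:
jog_arm:
  series:
    - [[0,1,-5],[0.035,0.003,0],0]
    - [[0,3,-11],[0.07,0.006,0],0]
    - [[0,4,-16],[0.105,0.009,0],0]
    - [[0,6,-22],[0.14,0.012,0],0]
    - [[-1,7,-27],[0.174,0.015,0],0]

```text
time_s: 20.78
ee_pos: [428.7, -83.3, 178.6]
ee_rot: [18.8, 69.7, 94.2]
force: [-0.5, 0.3, -2.4]
gripper_width: 16.8
```

Request:
jog_arm:
  series:
    - [[0,0,0],[0,0,0],0]
    - [[0,0,0],[0,0,0],0]
    - [[0,0,0],[0,0,0],0]
    - [[0,0,0],[0,0,0],0]
    - [[0,0,0],[0,0,0],0]

```text
time_s: 21.2
ee_pos: [428.8, -83.4, 179.0]
ee_rot: [18.7, 69.7, 94.0]
force: [0.1, 0.2, -2.1]
gripper_width: 16.9
```

```bash
python3 e.py 118 ; python3 - <<'E'
from h import *
s,f=grabw("scene","s14.png");crop(f,(270,200,500,430),3,"s14c.png");s,f=grabw("side","d14.png");crop(f,(200,100,400,250),4,"d14c.png")
E
```

```text
[428.75865573 -83.40992854 179.02644955] [-30.3  46.4 127.7  77.7 110.6  12.9] [ 0.1  0.2 -2.1]
handle pt (cup axis) [573.6  81.6 235.6] mill [-100.8   -0.8  235.6] yaw/pitch/roll [  4.9  -0.  110.3] clear 12.9
118.0 ([-1.3, 9.3, -20.4], [0.134, 0.012, 0.002]) 13.8
```

View pics/s14c.png

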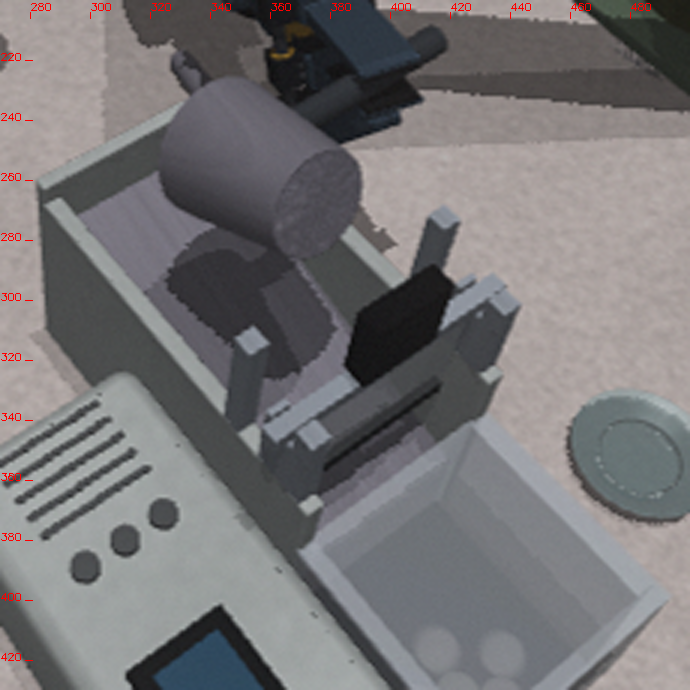

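View pics/d14c.png

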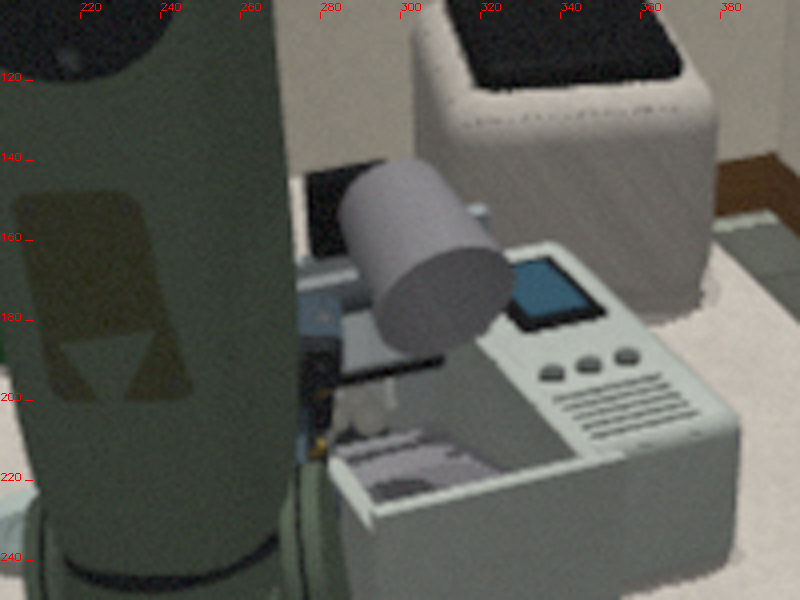

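The cup looks empty in the side view and balls are in the bin. I'll count them in the full bin area.

```bash
python3 - <<'E'
from h import *
s,f=grabw("scene","s15.png");crop(f,(360,340,500,460),5,"s15c.png")
E
```

```text
(no output)
```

View pics/s15c.png

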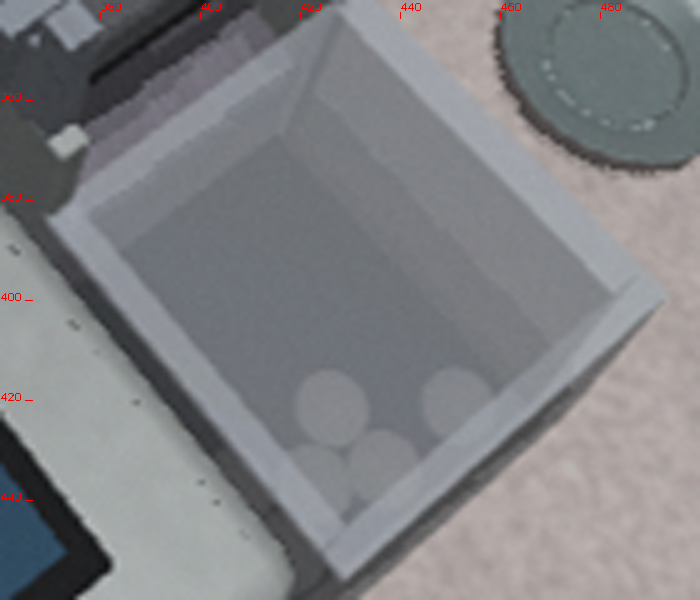

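Four balls are visible, and the wrist force matches an empty cup. I'll tilt a little more to be sure, then roll back and look again.

Request:
jog_arm:
  series:
    - [[0,2,-5],[0.033,0.003,0],0]
    - [[0,5,-10],[0.067,0.006,0],0]
    - [[-1,7,-15],[0.1,0.009,0],0]
    - [[-1,9,-20],[0.134,0.012,0],0]
    - [[-1,9,-20],[0.134,0.012,0],0]

```text
time_s: 21.77
ee_pos: [427.8, -73.9, 157.8]
ee_rot: [19.3, 61.8, 94.6]
force: [-0.9, 0.0, -2.4]
gripper_width: 17.0
```

```bash
python3 e.py 105 90 75 60 45 30 15 0; python3 - <<'E'
from h import *
s,f=grabw("scene","s16.png");crop(f,(270,220,500,450),3,"s16c.png")
E
```

```text
[427.76828897 -73.93836972 157.76822758] [-28.4  51.3 128.7  78.7 116.5  10.1] [-0.9  0.  -2.4]
handle pt (cup axis) [573.6  82.  234.1] mill [-100.4   -0.8  234.1] yaw/pitch/roll [  4.9   0.2 118.2] clear 13.3
105.0 ([0.9, -13.6, 35.0], [-0.229, -0.023, 0.002]) 13.3
90.0 ([0.5, -5.6, 42.0], [-0.261, -0.023, -0.0]) 12.6
75.0 ([-0.5, 5.4, 42.0], [-0.261, -0.023, 0.0]) 12.2
60.0 ([-1.4, 16.1, 39.2], [-0.261, -0.023, -0.0]) 30.5
45.0 ([-2.2, 25.6, 33.7], [-0.261, -0.023, 0.0]) 57.4
30.0 ([-2.9, 33.4, 25.8], [-0.261, -0.023, -0.0]) 56.5
15.0 ([-3.4, 39.0, 16.3], [-0.261, -0.023, -0.0]) 56.8
0.0 ([-3.7, 41.8, 5.6], [-0.261, -0.023, -0.0]) 59.2
```

View pics/s16c.png

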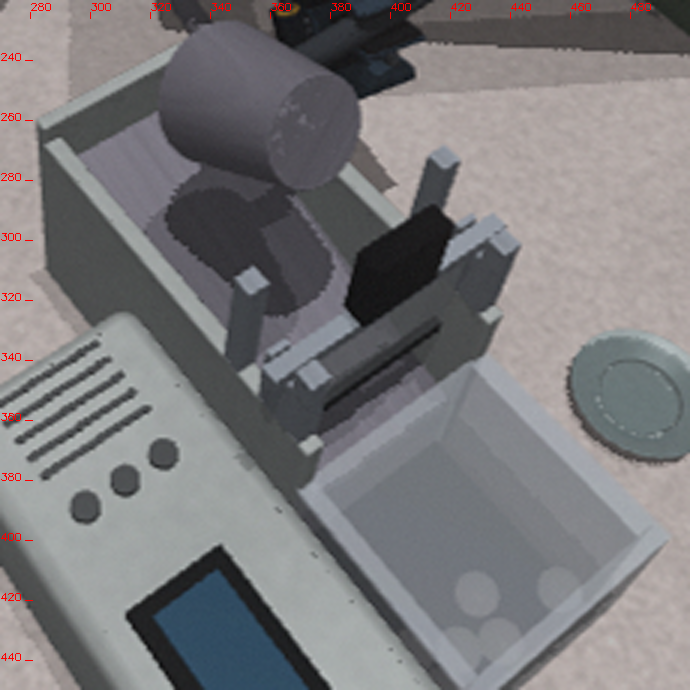

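Roll back in 30° arcs.

Request:
jog_arm:
  series:
    - [[0,-6,13],[-0.095,-0.009,0],0]
    - [[1,-11,28],[-0.19,-0.018,0],0]
    - [[1,-15,44],[-0.285,-0.027,0],0]
    - [[1,-18,60],[-0.38,-0.035,0],0]
    - [[1,-19,77],[-0.49,-0.046,0],0]

```text
time_s: 22.23
ee_pos: [428.5, -93.6, 235.8]
ee_rot: [-116.9, 89.5, -41.6]
force: [1.1, 0.6, -2.3]
gripper_width: 17.0
```

Request:
jog_arm:
  series:
    - [[0,2,17],[-0.104,-0.009,0],0]
    - [[0,4,34],[-0.209,-0.018,0],0]
    - [[-1,9,50],[-0.313,-0.028,0],0]
    - [[-1,15,66],[-0.418,-0.037,0],0]
    - [[-2,22,81],[-0.522,-0.046,0],0]

```text
time_s: 22.65
ee_pos: [425.7, -71.5, 318.0]
ee_rot: [-159.7, 59.3, -84.2]
force: [0.1, 1.3, -2.4]
gripper_width: 16.8
```

```bash
python3 e.py 48 36 24 12 0; python3 - <<'E'
from h import *
s,f=grabw("side","d17.png");crop(f,(200,100,400,250),4,"d17c.png")
E
```

```text
[425.67371477 -71.48390843 317.97046136] [-28.   16.2 120.6  62.8  76.1  32.3] [ 0.1  1.3 -2.4]
handle pt (cup axis) [571.7  81.2 235.7] mill [-101.1    1.1  235.7] yaw/pitch/roll [ 4.9 -0.2 59.3] clear 32.8
48.0 ([-0.1, 19.7, 25.4], [-0.196, -0.014, 0.001]) 52.9
36.0 ([-2.2, 25.1, 22.7], [-0.209, -0.018, -0.0]) 56.7
24.0 ([-2.6, 29.2, 17.0], [-0.209, -0.018, 0.0]) 56.3
12.0 ([-2.8, 32.1, 10.5], [-0.209, -0.018, -0.0]) 57.2
0.0 ([-2.9, 33.6, 3.6], [-0.209, -0.018, -0.0]) 59.2
```

View pics/d17c.png

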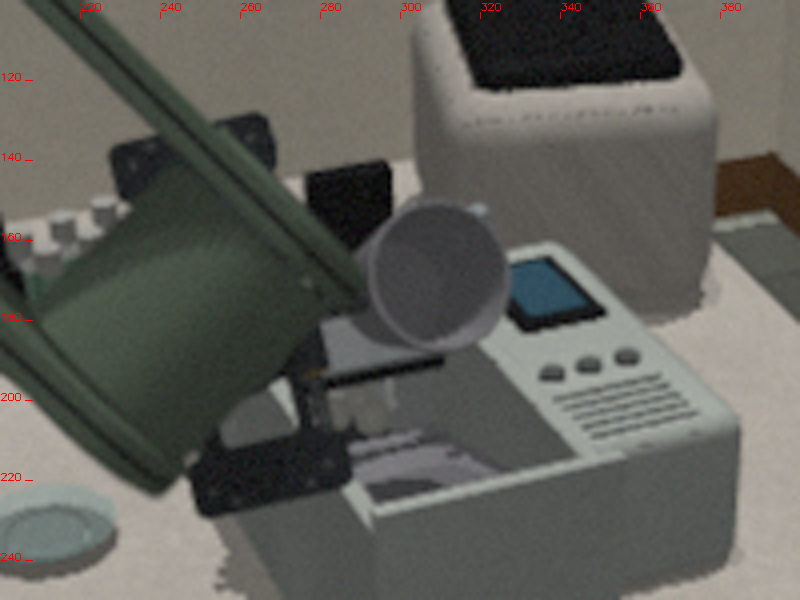

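The side view confirms the cup is empty. I'll finish the roll-back to upright.

Request:
jog_arm:
  series:
    - [[0,9,14],[-0.1,-0.008,0],0]
    - [[0,20,26],[-0.2,-0.016,0],0]
    - [[-1,32,37],[-0.3,-0.024,0],0]
    - [[-2,44,48],[-0.4,-0.033,0],0]
    - [[-3,58,56],[-0.505,-0.042,0],0]

```text
time_s: 23.12
ee_pos: [421.5, -12.0, 377.2]
ee_rot: [-160.1, 29.8, -84.2]
force: [-1.1, -0.1, -3.4]
gripper_width: 16.7
```

Request:
jog_arm:
  series:
    - [[-1,16,8],[-0.104,-0.009,0],0]
    - [[-3,32,14],[-0.208,-0.018,0],0]
    - [[-4,48,18],[-0.313,-0.028,0],0]
    - [[-6,64,21],[-0.418,-0.037,0],0]
    - [[-7,81,23],[-0.522,-0.046,0],0]

```text
time_s: 23.53
ee_pos: [412.8, 69.2, 399.2]
ee_rot: [-160.9, -0.5, -84.3]
force: [-1.3, -0.2, -4.6]
gripper_width: 16.9
```

```bash
python3 e.py 0; python3 - <<'E'
from h import *
s,f=grabw("scene","s18.png");crop(f,(270,220,500,450),3,"s18c.png");s,f=grabw("wrist","w18.png")
E
```

```text
[412.76167663  69.1974259  399.17555492] [  8.4   0.2 114.3  -1.9  46.4  93.7] [-1.3 -0.2 -4.6]
handle pt (cup axis) [569.5  82.8 235.9] mill [-99.4   3.2 235.9] yaw/pitch/roll [ 5.4  0.4 -0.5] clear 59.5
0.0 ([2.3, -0.9, -1.9], [0.009, -0.006, -0.006]) 59.2
```

View pics/s18c.png

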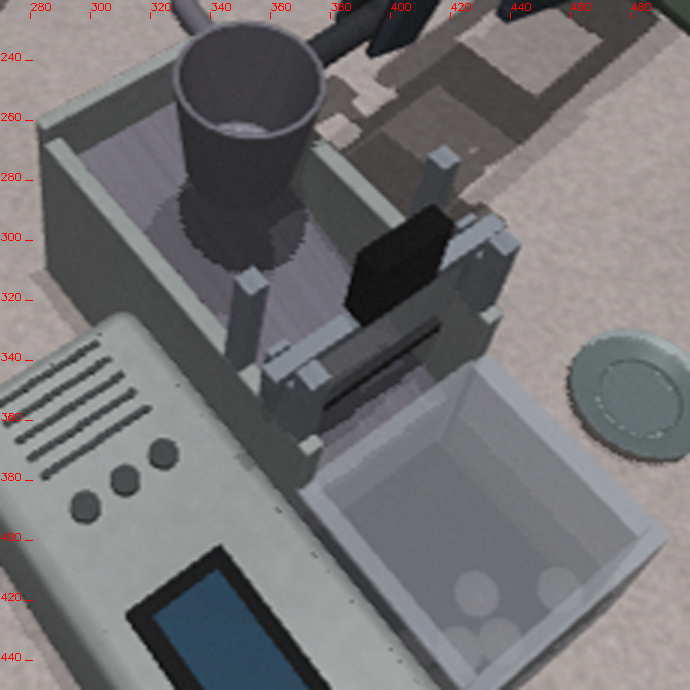

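View pics/w18.png

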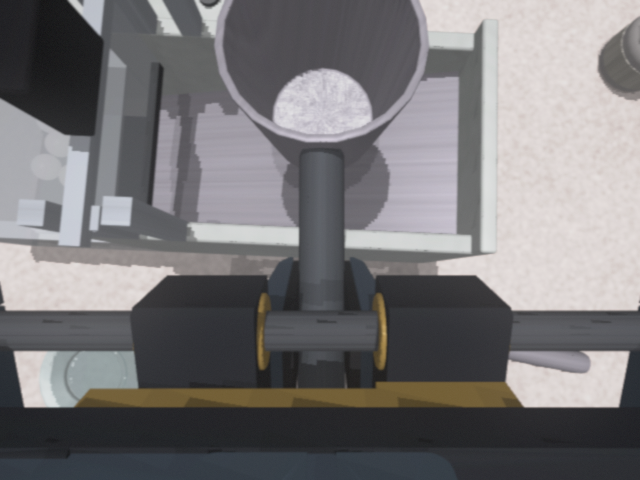

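Cup and trough are both empty. Two balls show in the bin at the left of the wrist view, at (45,165) and (55,140). I'll map the ball positions from both views.

```bash
python3 - <<'E'
from h import *
from plan import MO,MR
s,w=pickle.load(open("w18.png.pkl","rb"));s,f=pickle.load(open("s18.png.pkl","rb"))
B=MO+MR@[106,0,18]
for F,u,v in((w,45,165),(w,55,140),(f,270+477/3,220+594/3),(f,270+559/3,220+587/3),(f,270+500/3,220+638/3),(f,270+460/3,220+645/3)):
    print(((plane(F,u,v,18)-B)@MR).round(0))
crop(w,(0,80,100,260),4,"w18c.png")
E
```

```text
[50. -2.  0.]
[ 43. -26.   0.]
[21.  7. -0.]
[45. 48.  0.]
[45.  0.  0.]
[ 35. -21.   0.]
```

View pics/w18c.png

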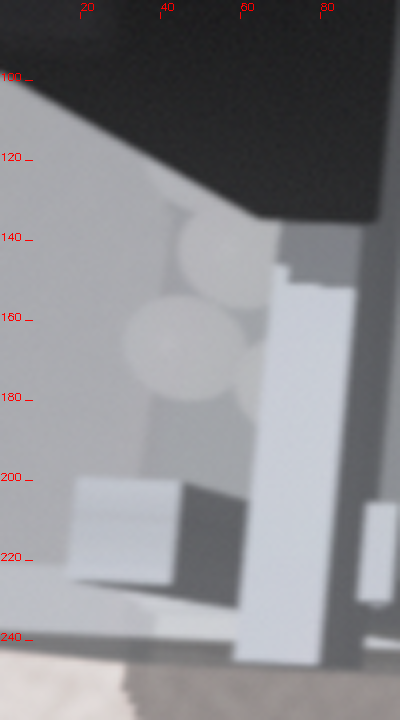

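Three more-or-less clear balls plus a fourth and fifth are visible between the views. I'll check the bin from above after setting the cup down. Now the return: lift and transit back.

Request:
jog_arm:
  series:
    - [[1,0,6],[0,0,0],0]
    - [[2,-1,14],[0,0,0],0]
    - [[2,-1,22],[0,0,0],0]
    - [[2,-1,30],[0.009,-0.006,0],0]
    - [[2,-1,32],[0.009,-0.006,-0.006],0]

```text
time_s: 24.05
ee_pos: [415.7, 69.2, 433.1]
ee_rot: [-160.2, 0.3, -84.4]
force: [0.2, 0.6, -1.7]
gripper_width: 17.1
```

Request:
jog_arm:
  series:
    - [[-5,-15,0],[0,0,-0.041],0]
    - [[-11,-32,0],[0,0,-0.083],0]
    - [[-16,-50,0],[0,0,-0.124],0]
    - [[-22,-68,0],[0,0,-0.166],0]
    - [[-26,-86,0],[0,0,-0.207],0]

```text
time_s: 24.47
ee_pos: [388.9, -18.1, 433.4]
ee_rot: [-160.3, 0.4, -96.4]
force: [-0.4, 0.7, -2.0]
gripper_width: 17.2
```

Request:
jog_arm:
  series:
    - [[-4,-17,0],[0,0,-0.041],0]
    - [[-8,-35,0],[0,0,-0.083],0]
    - [[-12,-52,0],[0,0,-0.124],0]
    - [[-16,-70,0],[0,0,-0.166],0]
    - [[-20,-87,0],[0,0,-0.207],0]

```text
time_s: 24.88
ee_pos: [368.3, -106.5, 433.7]
ee_rot: [-160.2, 0.4, -108.5]
force: [-0.6, 0.2, -1.9]
gripper_width: 17.3
```

Request:
jog_arm:
  series:
    - [[-3,-18,-6],[0,0,-0.041],0]
    - [[-5,-36,-12],[0,0,-0.083],0]
    - [[-8,-54,-19],[0,0,-0.124],0]
    - [[-10,-72,-26],[0,0,-0.166],0]
    - [[-13,-89,-32],[0,0,-0.207],0]

```text
time_s: 25.3
ee_pos: [354.6, -196.9, 401.5]
ee_rot: [-160.2, 0.4, -120.6]
force: [0.0, 0.2, -3.3]
gripper_width: 16.9
```

```bash
cat > g.py <<'E'
from b import *
s,p0,R0=cur();P,RR=p0,R0;print(p0,s["force"])
for h in (160,75,62):
    p,R=tool(cup_pose((465.5,-394),h,-42.4,0),TA);print(delta(P,RR,p,R));P,RR=p,R
E
python3 g.py
```

```text
[ 354.593943   -196.91239243  401.54699269] [ 0.04709271  0.20226936 -3.32800617]
([-6.2, -90.5, -79.2], [-0.004, 0.008, -0.201])
([0.0, 0.0, -85.0], [0.0, 0.0, 0.0])
([0.0, 0.0, -13.0], [0.0, 0.0, 0.0])
```

Request:
jog_arm:
  series:
    - [[-1,-18,-8],[0,0.002,-0.04],0]
    - [[-3,-37,-18],[-0.002,0.003,-0.08],0]
    - [[-4,-56,-32],[-0.002,0.005,-0.12],0]
    - [[-5,-75,-50],[-0.004,0.006,-0.16],0]
    - [[-6,-90,-70],[-0.004,0.008,-0.201],0]

```text
time_s: 25.72
ee_pos: [348.2, -289.0, 331.9]
ee_rot: [-160.3, 0.0, -132.4]
force: [0.4, 0.6, -3.0]
gripper_width: 16.9
```

Request:
jog_arm:
  series:
    - [[0,0,-12],[0,0,0],0]
    - [[0,0,-28],[0,0,0],0]
    - [[0,0,-46],[0,0,0],0]
    - [[0,0,-62],[0,0,0],0]
    - [[0,0,-75],[0,0,0],0]

```text
time_s: 26.13
ee_pos: [347.6, -289.6, 256.0]
ee_rot: [-160.4, 0.0, -132.5]
force: [0.6, -0.4, -2.1]
gripper_width: 16.8
```

```bash
python3 g.py; python3 - <<'E'
from h import *
s,f=grabw("side","d20.png");crop(f,(200,260,460,460),3,"d20c.png")
E
```

```text
[ 347.60654784 -289.5851818   255.95253253] [ 0.58625873 -0.4264373  -2.1418014 ]
([0.8, 2.2, 66.3], [0.001, 0.002, 0.007])
([0.0, 0.0, -85.0], [0.0, 0.0, 0.0])
([0.0, 0.0, -13.0], [0.0, 0.0, 0.0])
```

View pics/d20c.png

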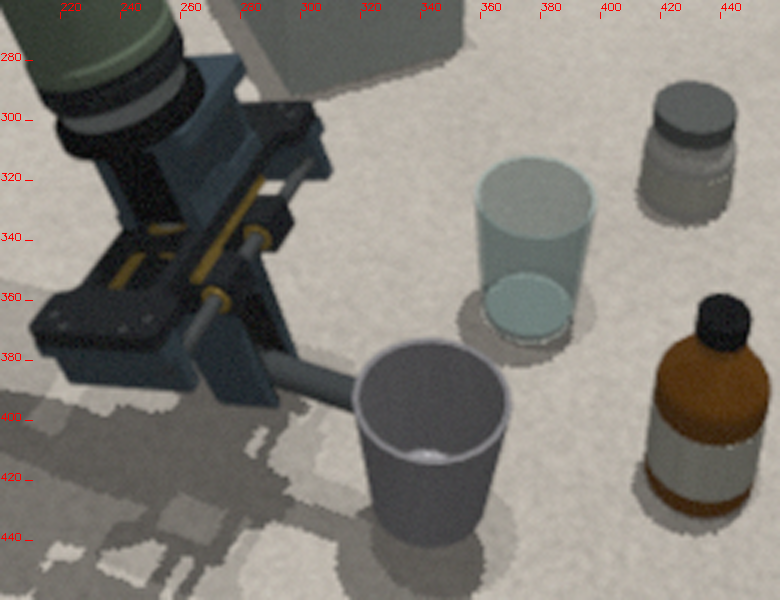

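Cup is upright about 31 mm above the bench with clear space around. I'll lower 28 mm, then the last few mm gently.

Request:
jog_arm:
  series:
    - [[0,0,-7],[0,0,0],0]
    - [[0,0,-14],[0,0,0],0]
    - [[0,0,-20],[0,0,0],0]
    - [[0,0,-25],[0,0,0],0]
    - [[0,0,-28],[0,0,0],0]

```text
time_s: 26.6
ee_pos: [347.0, -289.0, 225.6]
ee_rot: [-160.7, 0.0, -132.5]
force: [-1.6, 0.2, 0.0]
gripper_width: 17.2
```

Request:
jog_arm:
  series:
    - [[0,0,-1],[0,0,0],0]
    - [[0,0,-1],[0,0,0],0]
    - [[0,0,-2],[0,0,0],0]
    - [[0,0,-2],[0,0,0],0]
    - [[0,0,-2],[0,0,0],0]

```text
time_s: 27.02
ee_pos: [347.2, -289.2, 224.4]
ee_rot: [-160.6, 0.0, -132.5]
force: [-2.3, 1.9, 5.2]
gripper_width: 17.1
```

Touching down (+5 N). I'll open.

Request:
jog_arm:
  series:
    - [[0,0,0],[0,0,0],0.25]
    - [[0,0,0],[0,0,0],0.4]
    - [[0,0,0],[0,0,0],0.6]
    - [[0,0,0],[0,0,0],0.8]
    - [[0,0,0],[0,0,0],1]

```text
time_s: 27.43
ee_pos: [347.3, -289.3, 224.3]
ee_rot: [-160.6, 0.0, -132.5]
force: [0.1, -1.0, 0.4]
gripper_width: 46.7
```

Request:
jog_arm:
  series:
    - [[0,0,0],[0,0,0],1]
    - [[0,0,0],[0,0,0],1]
    - [[0,0,0],[0,0,0],1]
    - [[0,0,0],[0,0,0],1]
    - [[0,0,0],[0,0,0],1]

```text
time_s: 27.85
ee_pos: [347.3, -289.3, 224.3]
ee_rot: [-160.6, 0.0, -132.5]
force: [0.0, 1.7, 0.4]
gripper_width: 80.0
```

Request:
jog_arm:
  series:
    - [[0,0,20],[0,0,0],1]
    - [[0,0,45],[0,0,0],1]
    - [[0,0,75],[0,0,0],1]
    - [[0,0,105],[0,0,0],1]
    - [[0,0,140],[0,0,0],1]

```text
time_s: 28.27
ee_pos: [346.8, -288.8, 364.9]
ee_rot: [-160.7, 0.0, -132.5]
force: [1.3, -1.4, -1.2]
gripper_width: 91.1
```

Request:
jog_arm:
  series:
    - [[2,25,25],[0,0,0.1],1]
    - [[5,55,50],[0,0,0.2],1]
    - [[10,85,75],[0,0,0.3],1]
    - [[20,115,100],[0,0,0.4],1]
    - [[30,150,120],[0,0,0.5],1]

```text
time_s: 28.68
ee_pos: [376.4, -137.8, 487.1]
ee_rot: [-160.5, -0.0, -103.7]
force: [1.0, -0.8, -1.0]
gripper_width: 91.3
```

```bash
python3 - <<'E'
from h import *
s,f=grabw("scene","s21.png");print(s["force"],s["qpos"].round(0),s["ee_pos"]);s,f=grabw("side","d21.png")
E
```

```text
[ 1.01011864 -0.7747553  -0.95176319] [-23.  -5. 106.   4.  60.  80.] [ 376.44191375 -137.8139265   487.09697801]
```

View pics/s21.png

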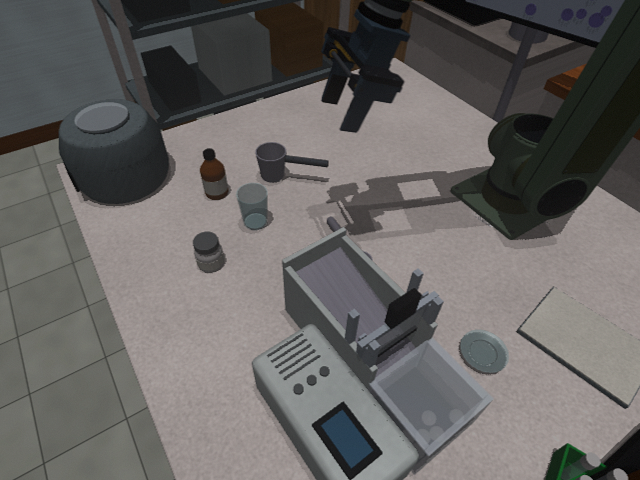

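View pics/d21.png

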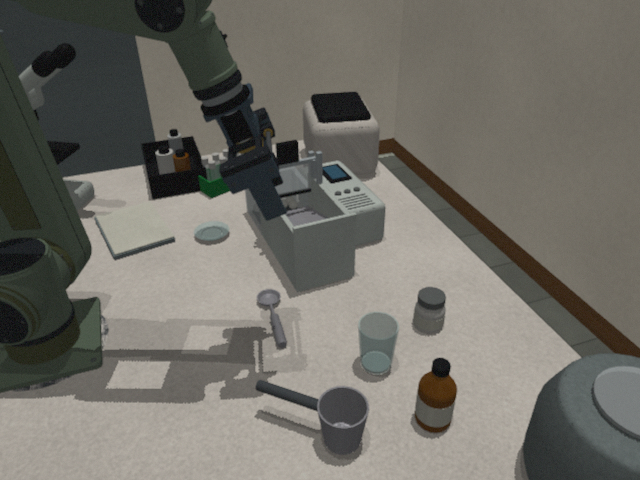

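The cup stands upright at its old place, the guard is hooked and the bystanders are unmoved. I'll move the wrist camera over the bin to count the balls.

Request:
jog_arm:
  series:
    - [[5,35,20],[0,0,0.05],1]
    - [[10,70,40],[0,0,0.1],1]
    - [[15,105,60],[0,0,0.15],1]
    - [[20,140,75],[0,0,0.2],1]
    - [[25,175,90],[0,0,0.25],1]

```text
time_s: 29.2
ee_pos: [402.4, 40.5, 579.4]
ee_rot: [-160.2, 0.0, -89.1]
force: [1.8, -0.8, -0.7]
gripper_width: 91.3
```

Request:
jog_arm:
  series:
    - [[3,40,0],[0,0,0.05],1]
    - [[5,80,0],[0,0,0.1],1]
    - [[8,120,0],[0,0,0.15],1]
    - [[10,160,0],[0,0,0.2],1]
    - [[12,195,0],[0,0,0.25],1]

```text
time_s: 29.62
ee_pos: [414.3, 237.5, 578.5]
ee_rot: [-160.3, 0.0, -74.6]
force: [0.3, 0.4, -1.0]
gripper_width: 91.5
```

Request:
jog_arm:
  series:
    - [[0,20,0],[0,0,0],1]
    - [[0,40,0],[0,0,0],1]
    - [[0,50,0],[0,0,0],1]
    - [[0,50,0],[0,0,0],1]
    - [[0,50,0],[0,0,0],1]

```text
time_s: 30.03
ee_pos: [414.5, 287.1, 577.9]
ee_rot: [-160.3, -0.1, -74.6]
force: [0.7, -0.4, 0.6]
gripper_width: 91.3
```

```bash
python3 - <<'E'
from h import *
s,f=grabw("wrist","w22.png");print(s["time_s"])
E
```

```text
30.0333
```

View pics/w22.png

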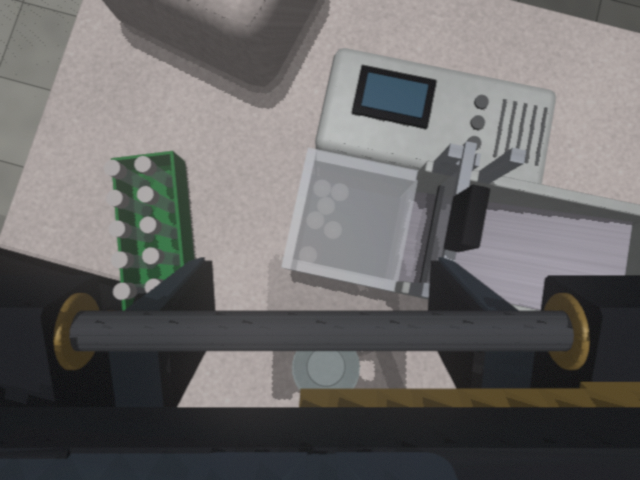

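All six balls are in the bin, at (322,188), (340,192), (326,206), (315,220), (332,230) and (308,255). One last numeric check of the guard and cup, then hand in.

```bash
python3 - <<'E'
from h import *
from plan import MO,MR
s,w=pickle.load(open("w22.png.pkl","rb"))
B=MO+MR@[106,0,18]
for u,v in((322,188),(340,192),(326,206),(315,220),(332,230),(308,255)): print(((plane(w,u,v,18)-B)@MR)[:2].round(0),end=" ")
s,f=grabw("scene","s23.png");s,d=grabw("side","d23.png")
crop(f,(310,240,460,390),4,"s23c.png")
m=(f["pixels"].max(2)<40).astype(np.uint8);m[:280]=0;m[335:]=0;m[:,:375]=0;m[:,425:]=0
n,l,st,c=cv2.connectedComponentsWithStats(m);i=1+st[1:,4].argmax();a=c[i]
g=d["pixels"].max(2);m=(g<40).astype(np.uint8);m[:130]=0;m[175:]=0;m[:,:270]=0;m[:,305:]=0
n,l,st,c=cv2.connectedComponentsWithStats(m);i=1+st[1:,4].argmax();b=c[i];print(a,b,st[i])
X,e=tri(f,a,d,b);print("grip centre mill",((X-MO)@MR).round(1),"expect 20,0,225",e.round(1))
E
```

```text
[ 48. -45.] [ 23. -44.] [ 37. -22.] [48. -0.] [23.  8.] [47. 48.] [402.11152882 307.90350877] [287.09009009 152.04504505] [277 140  21  25 444]
grip centre mill [ 19.1   0.5 227.1] expect 20,0,225 1.5
```

View pics/s23c.png

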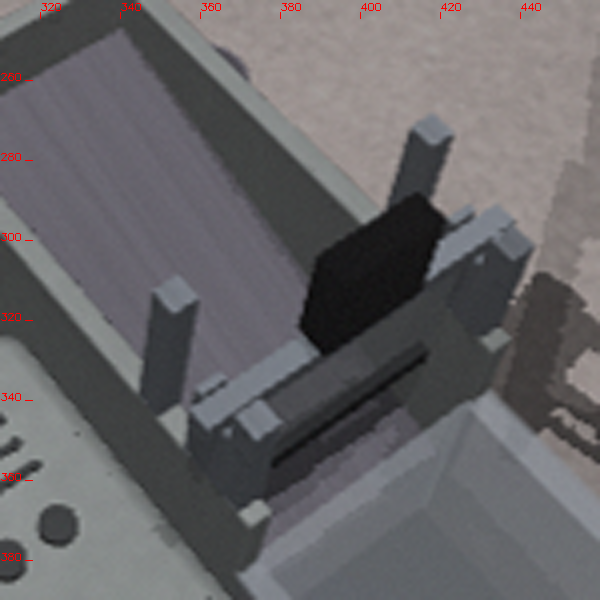

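The bar lies in both notches, with the grip centre within about 2 mm of the expected place, and all the balls are inside the limits. Handing in.

```bash
python3 -c "
from workcell import env;print(env.job_done())"
```

```text
the job is handed in; nothing more can be done
None
```

I hooked the guard up, poured all six balls into the bin, stood the empty cup back where it was, and handed the job in after about 30 s of the 72 s allowed. The hand-in reported no verdict.

What the last checks showed:
- **Guard:** the bar is seen in both notches. The grip centre measured mill (19.1, 0.5, 227.1) mm against the expected (20, 0, 225), so it is within about 2 mm, close to the calibration error.
- **Balls:** the wrist camera counted six in the bin, all within 48 mm of its centre in x and y. Earlier scene views showed only four because the bin walls hid the rest.
- **Cup:** it is upright, empty and released at its original place. I checked this by eye in the scene and side views and did not measure its tilt.
- **Bystanders:** none looked moved in the camera views. I did not measure their positions again at the end.

No check failed or disagreed. The lowest calculated gripper clearance during the pour was about 12 mm, and no unexpected contact forces appeared.

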